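# Free the jammed disc feeder and stack the discs on the carrier plates

### The arm

A 6-joint arm with a two-finger parallel gripper is mounted at the origin on a cart in front of the work surface, level with it; the furniture and walls round the work are solid. World frame = base frame: x ahead of the robot, y to its left, z up, the work surface at z = 0. Lengths are in m, angles in rad, forces in N, time in s.
With the tool pointing down it reaches from about 0.3 to 0.775 m from the base axis. Payload 14.6 kg.
Tool frame: the origin (TCP) lies at the very end of the fingers, on their centre line; the grasp point (between the pads) lies 19 mm behind it; z points along the fingers, y is the line along which they close (so a half turn about z gives the same grasp; the last joint's range is limited). The gripper opens to 94 mm and grips with 3 to 60 N. Pads are 16 mm wide; open, the fingers measure 119 mm over their backs; the gripper's body (75 mm by 177 mm) begins 78 mm behind the grasp point.
Start: joints at [-1.389, 0.3, 1.521, -0, 1.321, -0.067], TCP at [0.135, -0.533, 0.205] pointing down, gripper open.
Joint ranges: [-3.03, 3.03], [-0.79, 2.21], [0.23, 2.52], [-1.04, 4.18], [0, 3.07], [-2.55, 2.55]. Speed limits (rad/s): [2.22, 2.22, 2.57, 3.14, 3.14, 3.14].

### API

Orientations are given as [roll, pitch, yaw] about the fixed x, y, z axes, in that order (R = Rz(yaw) Ry(pitch) Rx(roll)).
In Python, from station import ctrl gives the robot as it stands.
- The arm moves only by the tool move_arm, never from a script. Its argument "targets" is a list of rows, each a list of 6 numbers: the shift along the tool's x, y, z in units of 1000 mm (1.0 is 1000 mm), then the turn, a rotation vector about the tool's x, y, z in units of 30 degrees (1.0 is 30 degrees). In form: [[tx, ty, tz, ax, ay, az], ...]. A call has exactly 5 rows; each row is the pose to reach, as a shift and turn from the pose commanded when the call began, along the tool's axes at that moment; what a row does not reach only later rows make up. A row lasts 1/12 s, in which the tool goes at most 41.7 mm and 7.16 degrees, less where a joint would pass 70% of its speed; a pose out of reach is approached as far as the arm can. A call with a number of a shift or a turn outside -1 to 1 is refused whole. A call with a gripper value outside its range is refused whole. "fingers" is the opening, from -1 (shut) to 1 (fully open), set as the call begins (left out, the last holds). The fingers move at their own pace and stop on an object; "grip_force" is the grip in N (left out, the last holds). Time passes only in rows, so rows that repeat a pose let the fingers close, or fill a call up. It gives the time, the measured TCP pose, the force and the opening at its end, in the units of the state.
- ctrl.get_obs(): the state, without advancing time (a new reading comes with each control period).
- ctrl.camera(name): name is "side" or "top" or "wrist"; returns the picture (420x560x3 uint8, red, green, blue); there is no depth.
- ctrl.camera_info(name): a dict with "fx", "fy", "cx", "cy" (pixels), "rvec" (rotation vector, rad) and "tvec" (3), from world to camera coordinates, as OpenCV has them. Camera axes: x right, y down, z forward; pixel columns grow to the right and rows downward; lengths in m; the calibration is good to about 2 mm. A picture is of the moment at which its call begins: read the wrist's pose just before it. camera_info takes no time and is no camera call; for the wrist camera it gives the pose at the moment of the call.
- ctrl.hand_in(): hands the job in, once; it reports no verdict.
The state is a dict: "time_s": time; "qpos": joint angles; "joint_vel": joint speeds; "tau": joint torques, N m; "ee_pos": TCP position; "eef_rot": TCP orientation; "force": force on the tool from outside, world axes, zero at the start; "moment": the same for the moment, N m; "grip_width": finger opening in m.
Only numpy, scipy, OpenCV 4.12 (cv2) and the standard library are available. Lean on these libraries where they do the work, as an engineer would, in place of code of your own. Each camera call takes 0.05 s, during which the arm holds its last target. There are 200 camera calls.

### The job

The discs in the sloping feed chute have jammed side by side where it narrows: nudge a blocking disc back uphill so that they run down through the narrow lane to the pick-up place at its foot, without lifting any disc out of the wide pan. Take the discs from there and lay all of them flat in two stacks, one centred on each of the two round carrier plates and neither more than five high (a disc may lie on one already), freeing the chute again if it jams again. Leave the red pen, the brush and the lidded pot alone.

Things in the scene. Friction and masses are not known exactly. Their poses are not given: they have to be found in the camera images.
- chute: The feed chute, fixed to the bench: an aluminium trough climbing at 0.35 rad over a grey foot plate 340 x 100 x 10 mm. Origin on the bench under the pick-up place; x points uphill, away from the robot (turned up to 0.22 rad), z up. Floor and walls are polished: discs slide down by themselves. Walls are 6 mm thick and 16 mm high above the floor. It and the two plates stand side by side in any order.
- deck (a point): Centre of the pick-up place, on the sloping floor's surface, 45 mm above the bench; x uphill along the floor, y left, z square to the floor. A disc rests here against two 8 mm posts, 11 mm high, at x = -22.5, y = -13 and 13 mm. From x = -28 to 24 mm the floor is a tongue 32 mm wide, 6 mm thick, without walls, so a disc is gripped across y; beside it all is free down to the foot plate.
- throat (a point): Narrow opening, on the floor, 75 mm uphill of the pick-up place, same axes as deck. Downhill (x = -51 to 0) a lane 52 mm wide; uphill the walls spread at 45 degrees to the pan: x = 19 to 250 mm, y = -45 to 45 mm, open on top. At the start two discs are wedged abreast at about x = 28, y = 22 and -22 mm, the others behind. Push one back 45 mm and hold it from near its side wall (|y| 31 mm): the other slides past.
- plate_a: A carrier plate: a loose dark steel round plate, 90 mm diameter, 12 mm thick, 0.6 kg, lying on the bench, with a fine bright circle of 46 mm diameter round its centre; both plates are alike (this one may carry disc9 at the start). Origin at the centre of its underside, z up.
- plate_b: A carrier plate: a loose dark steel round plate, 90 mm diameter, 12 mm thick, 0.6 kg, lying on the bench, with a fine bright circle of 46 mm diameter round its centre; both plates are alike. Origin at the centre of its underside, z up.
- disc1: A plain steel disc, 44 mm diameter, 14 mm thick, about 60 g, all discs alike (one of the two wedged at the start). Origin at its centre, halfway up; z along its axis.
- disc2: A plain steel disc, 44 mm diameter, 14 mm thick, about 60 g, all discs alike (one of the two wedged at the start). Origin at its centre, halfway up; z along its axis.
- disc3: A plain steel disc, 44 mm diameter, 14 mm thick, about 60 g, all discs alike (lies behind them). Origin at its centre, halfway up; z along its axis.
- disc4: A plain steel disc, 44 mm diameter, 14 mm thick, about 60 g, all discs alike (lies behind them). Origin at its centre, halfway up; z along its axis.
- disc5: A plain steel disc, 44 mm diameter, 14 mm thick, about 60 g, all discs alike (lies behind them). Origin at its centre, halfway up; z along its axis.
- disc6: A plain steel disc, 44 mm diameter, 14 mm thick, about 60 g, all discs alike (lies behind them). Origin at its centre, halfway up; z along its axis.
- disc7: A plain steel disc, 44 mm diameter, 14 mm thick, about 60 g, all discs alike (lies behind them; may be absent). Origin at its centre, halfway up; z along its axis.
- disc8: A plain steel disc, 44 mm diameter, 14 mm thick, about 60 g, all discs alike (lies behind them; may be absent). Origin at its centre, halfway up; z along its axis.
- disc9: A plain steel disc, 44 mm diameter, 14 mm thick, about 60 g, all discs alike (may be absent; else it lies centred on plate_a from the start, where it may stay). Origin at its centre, halfway up; z along its axis.
- red_pen: A red pen, 154 mm long, lying on the bench at the left; leave alone. Origin at the middle of its underside.
- brush: A black brush, 150 x 17 x 8 mm, lying on the bench at the right; leave alone. Origin at the middle of its underside.
- pot: A small white pot with a green lid, 52 mm diameter, 50 mm high, at the right, farther back; leave alone. Origin at the centre of its underside.
There are look-alikes about, which are no part of the job. Leave any blue look-alike of the disc5 alone.

How it is judged:
On the way:
1. the jam is freed: a disc has slid down to rest in the pick-up place at the foot of the chute (((x of disc1 in the frame of deck between -0.012 and 0.012 m and z of disc1 in the frame of deck between 0.003 and 0.013 m and y of disc1 in the frame of deck between -0.012 and 0.012 m and linear speed of disc1 below 0.05 m/s) or (x of disc2 in the frame of deck between -0.012 and 0.012 m and z of disc2 in the frame of deck between 0.003 and 0.013 m and y of disc2 in the frame of deck between -0.012 and 0.012 m and linear speed of disc2 below 0.05 m/s) or (x of disc3 in the frame of deck between -0.012 and 0.012 m and z of disc3 in the frame of deck between 0.003 and 0.013 m and y of disc3 in the frame of deck between -0.012 and 0.012 m and linear speed of disc3 below 0.05 m/s) or (x of disc4 in the frame of deck between -0.012 and 0.012 m and z of disc4 in the frame of deck between 0.003 and 0.013 m and y of disc4 in the frame of deck between -0.012 and 0.012 m and linear speed of disc4 below 0.05 m/s) or (x of disc5 in the frame of deck between -0.012 and 0.012 m and z of disc5 in the frame of deck between 0.003 and 0.013 m and y of disc5 in the frame of deck between -0.012 and 0.012 m and linear speed of disc5 below 0.05 m/s) or (x of disc6 in the frame of deck between -0.012 and 0.012 m and z of disc6 in the frame of deck between 0.003 and 0.013 m and y of disc6 in the frame of deck between -0.012 and 0.012 m and linear speed of disc6 below 0.05 m/s) or (x of disc7 in the frame of deck between -0.012 and 0.012 m and z of disc7 in the frame of deck between 0.003 and 0.013 m and y of disc7 in the frame of deck between -0.012 and 0.012 m and linear speed of disc7 below 0.05 m/s) or (x of disc8 in the frame of deck between -0.012 and 0.012 m and z of disc8 in the frame of deck between 0.003 and 0.013 m and y of disc8 in the frame of deck between -0.012 and 0.012 m and linear speed of disc8 below 0.05 m/s) or (x of disc9 in the frame of deck between -0.012 and 0.012 m and z of disc9 in the frame of deck between 0.003 and 0.013 m and y of disc9 in the frame of deck between -0.012 and 0.012 m and linear speed of disc9 below 0.05 m/s))), for 0.1 s.
At the end, for the whole second after the job is handed in: Every disc present lies flat (within 0.08 rad of its plate) in a stack on one of the plates, at rest, its centre within 8 mm of that plate's centre seen from above, no stack more than five discs high; the plates lie flat (((horizontal distance between disc1 and plate_a below 0.008 m and z of disc1 in the frame of plate_a between 0.015 and 0.082 m and angle between the z axis of disc1 and the z axis of plate_a, either way round below 0.08 rad) or (horizontal distance between disc1 and plate_b below 0.008 m and z of disc1 in the frame of plate_b between 0.015 and 0.082 m and angle between the z axis of disc1 and the z axis of plate_b, either way round below 0.08 rad)) and linear speed of each of disc1, disc2, disc3, disc4, disc5, disc6, disc7, disc8, disc9 below 0.02 m/s and ((horizontal distance between disc2 and plate_a below 0.008 m and z of disc2 in the frame of plate_a between 0.015 and 0.082 m and angle between the z axis of disc2 and the z axis of plate_a, either way round below 0.08 rad) or (horizontal distance between disc2 and plate_b below 0.008 m and z of disc2 in the frame of plate_b between 0.015 and 0.082 m and angle between the z axis of disc2 and the z axis of plate_b, either way round below 0.08 rad)) and ((horizontal distance between disc3 and plate_a below 0.008 m and z of disc3 in the frame of plate_a between 0.015 and 0.082 m and angle between the z axis of disc3 and the z axis of plate_a, either way round below 0.08 rad) or (horizontal distance between disc3 and plate_b below 0.008 m and z of disc3 in the frame of plate_b between 0.015 and 0.082 m and angle between the z axis of disc3 and the z axis of plate_b, either way round below 0.08 rad)) and ((horizontal distance between disc4 and plate_a below 0.008 m and z of disc4 in the frame of plate_a between 0.015 and 0.082 m and angle between the z axis of disc4 and the z axis of plate_a, either way round below 0.08 rad) or (horizontal distance between disc4 and plate_b below 0.008 m and z of disc4 in the frame of plate_b between 0.015 and 0.082 m and angle between the z axis of disc4 and the z axis of plate_b, either way round below 0.08 rad)) and ((horizontal distance between disc5 and plate_a below 0.008 m and z of disc5 in the frame of plate_a between 0.015 and 0.082 m and angle between the z axis of disc5 and the z axis of plate_a, either way round below 0.08 rad) or (horizontal distance between disc5 and plate_b below 0.008 m and z of disc5 in the frame of plate_b between 0.015 and 0.082 m and angle between the z axis of disc5 and the z axis of plate_b, either way round below 0.08 rad)) and ((horizontal distance between disc6 and plate_a below 0.008 m and z of disc6 in the frame of plate_a between 0.015 and 0.082 m and angle between the z axis of disc6 and the z axis of plate_a, either way round below 0.08 rad) or (horizontal distance between disc6 and plate_b below 0.008 m and z of disc6 in the frame of plate_b between 0.015 and 0.082 m and angle between the z axis of disc6 and the z axis of plate_b, either way round below 0.08 rad)) and ((horizontal distance between disc7 and plate_a below 0.008 m and z of disc7 in the frame of plate_a between 0.015 and 0.082 m and angle between the z axis of disc7 and the z axis of plate_a, either way round below 0.08 rad) or (horizontal distance between disc7 and plate_b below 0.008 m and z of disc7 in the frame of plate_b between 0.015 and 0.082 m and angle between the z axis of disc7 and the z axis of plate_b, either way round below 0.08 rad)) and ((horizontal distance between disc8 and plate_a below 0.008 m and z of disc8 in the frame of plate_a between 0.015 and 0.082 m and angle between the z axis of disc8 and the z axis of plate_a, either way round below 0.08 rad) or (horizontal distance between disc8 and plate_b below 0.008 m and z of disc8 in the frame of plate_b between 0.015 and 0.082 m and angle between the z axis of disc8 and the z axis of plate_b, either way round below 0.08 rad)) and ((horizontal distance between disc9 and plate_a below 0.008 m and z of disc9 in the frame of plate_a between 0.015 and 0.082 m and angle between the z axis of disc9 and the z axis of plate_a, either way round below 0.08 rad) or (horizontal distance between disc9 and plate_b below 0.008 m and z of disc9 in the frame of plate_b between 0.015 and 0.082 m and angle between the z axis of disc9 and the z axis of plate_b, either way round below 0.08 rad)) and angle between each of plate_a, plate_b's own z axis and vertical below 0.05 rad); the robot touches nothing.
It fails at once if a disc is lifted more than 22 mm off the floor of the wide part of the chute ((x of disc1 in the frame of deck between 0.085 and 0.325 m and y of disc1 in the frame of deck between -0.045 and 0.045 m and z of disc1 in the frame of deck between 0.029 and 0.08 m) or (x of disc2 in the frame of deck between 0.085 and 0.325 m and y of disc2 in the frame of deck between -0.045 and 0.045 m and z of disc2 in the frame of deck between 0.029 and 0.08 m) or (x of disc3 in the frame of deck between 0.085 and 0.325 m and y of disc3 in the frame of deck between -0.045 and 0.045 m and z of disc3 in the frame of deck between 0.029 and 0.08 m) or (x of disc4 in the frame of deck between 0.085 and 0.325 m and y of disc4 in the frame of deck between -0.045 and 0.045 m and z of disc4 in the frame of deck between 0.029 and 0.08 m) or (x of disc5 in the frame of deck between 0.085 and 0.325 m and y of disc5 in the frame of deck between -0.045 and 0.045 m and z of disc5 in the frame of deck between 0.029 and 0.08 m) or (x of disc6 in the frame of deck between 0.085 and 0.325 m and y of disc6 in the frame of deck between -0.045 and 0.045 m and z of disc6 in the frame of deck between 0.029 and 0.08 m) or (x of disc7 in the frame of deck between 0.085 and 0.325 m and y of disc7 in the frame of deck between -0.045 and 0.045 m and z of disc7 in the frame of deck between 0.029 and 0.08 m) or (x of disc8 in the frame of deck between 0.085 and 0.325 m and y of disc8 in the frame of deck between -0.045 and 0.045 m and z of disc8 in the frame of deck between 0.029 and 0.08 m) or (x of disc9 in the frame of deck between 0.085 and 0.325 m and y of disc9 in the frame of deck between -0.045 and 0.045 m and z of disc9 in the frame of deck between 0.029 and 0.08 m)).
It fails at once if the red pen is moved more than 30 mm (distance of red_pen from where it was at the start of the episode above 0.03 m).
It fails at once if the brush is moved more than 30 mm (distance of brush from where it was at the start of the episode above 0.03 m).
It fails at once if the lidded pot is moved more than 30 mm (distance of pot from where it was at the start of the episode above 0.03 m).
Of disc7, disc8, disc9 only 1 to 3 are there at a start; the rules pass over those that are not, and their reading is None.
At some moment in a run one of plate_a, plate_b may be knocked a few centimetres aside while the robot is not near it.
Once in a run the grip may slacken for a moment while it holds something.
It also fails if it takes over 210 s, if anything falls off the work surface, if the arm or the gripper's body presses on something with over 40 N, if the wrist force passes 120 N, or if a joint passes its speed limit or range.

## Working session

There is one attempt and no reset: what is moved stays moved. The work goes in short steps, Python scripts to look and compute and a tool call to move; the robot and the scene stay as the last step left them, time stands still between calls to the robot, and variables do not carry over. Pictures are saved under pics/ and viewed, on a budget of 14 in all, crops included, one or two more only if the job needs it, and the job is handed in when it is done.

Besides the shell and the picture viewer there is one more tool, called after "Call:" in YAML: its name, and indented under it one key for each argument. move_arm: Moves the arm, as the interface text tells. Shifts and turns lie within -1 to 1; 1 stands for 1000 mm of shift or 30 degrees of turn. Its arguments: {"type":"object","properties":{"targets":{"type":"array"},"fingers":{"type":"number"},"grip_force":{"type":"number"}},"required":["targets"]}

```bash
ls; mkdir -p pics
python3 - <<'E'
from station import ctrl
import cv2,numpy as np
a=ctrl.camera("top");b=ctrl.camera("side")
cv2.imwrite("pics/top0.png",a[:,:,::-1]);cv2.imwrite("pics/side0.png",b[:,:,::-1])
for n in("top","side","wrist"):
    print(n,ctrl.camera_info(n))
print(ctrl.get_obs())
E
```

```text
pics
top {'fx': 415.69406754804817, 'fy': 415.69406754804817, 'cx': 274.5585737017928, 'cy': 211.066268485412, 'rvec': array([ 2.19555607, -2.16299052,  0.12396596]), 'tvec': array([-0.06167585,  0.59105596,  1.21584112])}
side {'fx': 470.1581196345011, 'fy': 470.1581196345011, 'cx': 274.11459241349536, 'cy': 207.30883794795233, 'rvec': array([ 2.11432294, -0.2151496 ,  0.12783929]), 'tvec': array([-0.54230054,  0.14556591,  1.35532732])}
wrist {'fx': 331.3023810492661, 'fy': 331.3023810492661, 'cx': 278.50922044135535, 'cy': 209.5639381624915, 'rvec': array([-2.32933461,  1.80929358,  0.21540756]), 'tvec': array([-0.54976279, -0.02490314,  0.38903694])}
{'time_s': 0.1, 'qpos': array([-1.38860706e+00,  3.00406961e-01,  1.52152541e+00, -1.60501968e-05,
        1.32072117e+00, -6.66308884e-02]), 'joint_vel': array([ 0.00062536, -0.0022234 , -0.00122489, -0.00126948, -0.00021806,
       -0.00074862]), 'tau': array([ 1.36826078e-03, -5.32644618e+01, -3.53281581e+01,  7.09089939e-02,
        2.35308800e-02, -6.63906690e-05]), 'ee_pos': array([ 0.13537551, -0.53282675,  0.20494507]), 'eef_rot': array([-3.14053309e+00, -5.51232540e-05,  2.48824106e-01]), 'force': array([ 0.62943298, -0.80424161, -0.12471224]), 'moment': array([-0.01161406, -0.0228156 , -0.03453432]), 'grip_width': 0.0937340367275465}
```

View pics/top0.png

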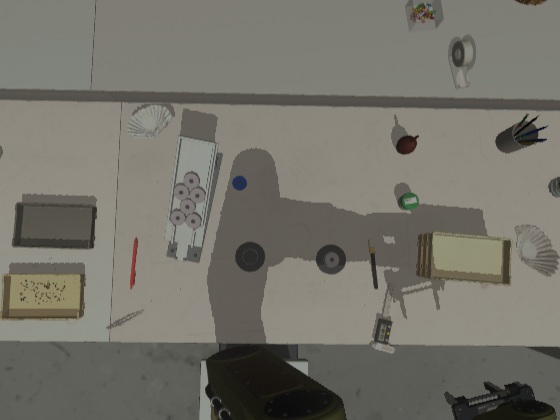

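View pics/side0.png

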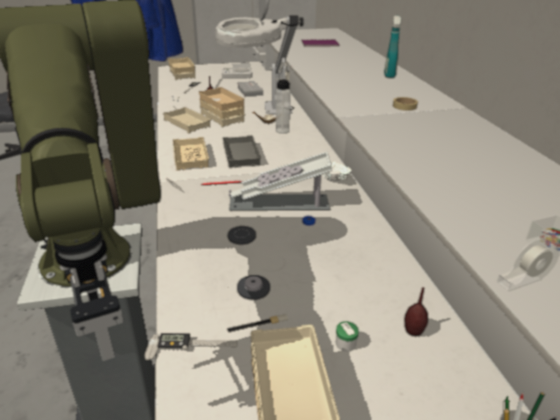

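The top view shows the chute at about (190,200), with its foot near (183,252) and roughly 6-7 discs in it. The plates are at (250,257), empty, and (331,260), carrying a disc. The blue decoy is at (239,183).

```bash
cat > h.py <<'E'
from station import ctrl
import cv2,numpy as np
from scipy.spatial.transform import Rotation as R
def ray(info,uv):
    Rm=R.from_rotvec(info["rvec"]).as_matrix();t=np.array(info["tvec"])
    d=Rm.T@np.array([(uv[0]-info["cx"])/info["fx"],(uv[1]-info["cy"])/info["fy"],1]);return -Rm.T@t,d
def atz(info,uv,z):
    c,d=ray(info,uv);return c+d*(z-c[2])/d[2]
def proj(info,p):
    q=R.from_rotvec(info["rvec"]).apply(p)+info["tvec"]
    return np.array([info["cx"]+info["fx"]*q[0]/q[2],info["cy"]+info["fy"]*q[1]/q[2]])
def snap(name,fn=None):
    info=ctrl.camera_info(name);a=ctrl.camera(name)[:,:,::-1].copy()
    if fn: cv2.imwrite("pics/"+fn,a)
    return info,a
E
python3 - <<'E'
from h import *
a=cv2.imread("pics/top0.png");i=ctrl.camera_info("top")
g=cv2.cvtColor(a,cv2.COLOR_BGR2GRAY)
m=(g<75).astype(np.uint8)
for c in cv2.findContours(m,cv2.RETR_EXTERNAL,cv2.CHAIN_APPROX_NONE)[0]:
    A=cv2.contourArea(c)
    if 400<A<1500:
        e=cv2.minEnclosingCircle(c);print(A,e,atz(i,e[0],0.012))
cv2.imwrite("pics/crop0.png",cv2.resize(a[100:280,140:280],None,fx=4.2,fy=4.2,interpolation=cv2.INTER_CUBIC)[:, :] if 0 else cv2.resize(a[105:275,150:270],None,fx=3.5,fy=3.5,interpolation=cv2.INTER_CUBIC))
c,_=ray(i,(0,0));print(c)
E
```

```text
645.0 ((330.5, 258.5), 14.983424186706543) [ 0.45279679 -0.22354409  0.012     ]
671.0 ((249.64488220214844, 256.6978759765625), 15.20023250579834) [0.45480917 0.01973335 0.012     ]
536.0 ((428.0527038574219, 255.36900329589844), 22.71470832824707) [ 0.46629732 -0.51930171  0.012     ]
900.0 ((521.0, 135.5), 26.7442569732666) [ 0.84291902 -0.81969923  0.012     ]
[ 0.47094525 -0.03325419  1.26827655]
```

View pics/crop0.png

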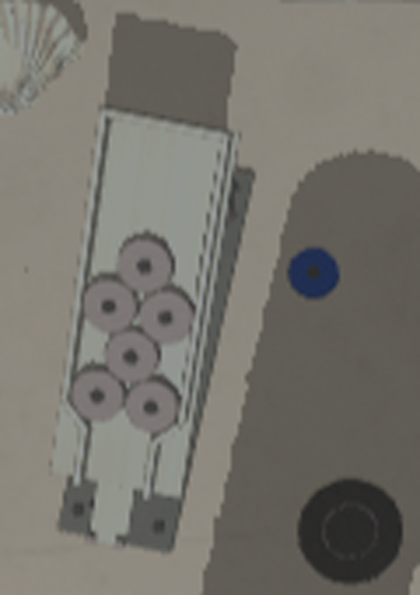

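```bash
cat >> h.py <<'E'
S,C=np.sin(.35),np.cos(.35)
def chute(o,yaw):
    "deck frame: pos, rot"
    Rm=R.from_euler('xyz',[0,-.35,yaw]).as_matrix(); return np.array([o[0],o[1],.045]),Rm
E
python3 - <<'E'
from h import *
i=ctrl.camera_info("top")
px=lambda x,y:(150+x/3.5-.35,105+y/3.5-.35)
f=lambda x,y,z:atz(i,px(x,y),z)
a=f(97,396,.0935);b=f(152,407,.0935);print(a,b,np.linalg.norm(a-b))
zt=.045+.325*S+.016*C
e1=f(101,110,zt);e2=f(237,134,zt);print(e1,e2,np.linalg.norm(e1-e2))
d=(e1+e2)/2-(a+b)/2;yaw=np.arctan2(d[1],d[0]);w=a-b;w2=e1-e2
print("yaw",yaw,np.arctan2(-w[0],w[1]),np.arctan2(-w2[0],w2[1]),"len",np.hypot(d[0],d[1]),(.325-.103)*C-.002*S)
# foot plate lower corners at z=.01
p1=f(57,530,.01);p2=f(172,552,.01);w=p1-p2;print(p1,p2,np.linalg.norm(w),np.arctan2(-w[0],w[1]))
tip=[f(93,538,.045-.028*S),f(130,543,.045-.028*S)];print("tip",tip)
for y in(yaw,):
  m=(a+b)/2;u=np.array([np.cos(y),np.sin(y)]);o=m[:2]-u*(.103*C-.014*S);print("deck",o)
  m=(e1+e2)/2;print("deck2",m[:2]-u*(.325*C-.016*S))
E
```

```text
[0.56222199 0.22239262 0.0935    ] [0.5540085  0.17786946 0.0935    ] 0.045274416973362236
[0.77644053 0.21044692 0.17147175] [0.75957389 0.10574171 0.17147175] 0.10605500677458823
yaw -0.19766278604110518 -0.18242575688759788 -0.1597148188629767 len 0.21406009352171645 0.20785494663720724
[0.45314499 0.27045211 0.01      ] [0.43579293 0.17169964 0.01      ] 0.10026536750068832 -0.1739371159382736
tip [array([0.44725417, 0.23399536, 0.03539886]), array([0.44351542, 0.20292603, 0.03539886])]
deck [0.46795095 0.21818896]
deck2 [0.47403527 0.21697041]
```

```bash
cat >> h.py <<'E'
DECK,YAW=np.array([.471,.2175]),-.18
G=np.diag([-1.,1,-1])
def dk(x,y,z,tilt=True):
    "tool pose at deck-frame point"
    o,Rm=chute(DECK,YAW); return o+Rm@np.array([x,y,z])/1000, Rm@G
def wd(x,y,z,yaw=None):
    "vertical tool pose at world point (m)"
    y_=YAW if yaw is None else yaw
    return np.array([x,y,z]),R.from_euler('z',y_).as_matrix()@G
def cur():
    s=ctrl.get_obs(); return np.array(s["ee_pos"]),R.from_euler('xyz',s["eef_rot"]).as_matrix()
def plan(wps,start=None):
    P=start or cur(); out=[]
    for k,(p,r) in enumerate(wps):
        t=P[1].T@(p-P[0]); a=R.from_matrix(P[1].T@r).as_rotvec(degrees=True)
        n=max(np.linalg.norm(t)/.0417,np.linalg.norm(a)/7.16)
        print(k,[float(v) for v in np.round(np.r_[t,a/30],3)],"rows %.1f"%n); P=(p,r)
E
python3 - <<'E'
from h import *
i=ctrl.camera_info("wrist");p,r=cur();c,_=ray(i,(0,0));Rc=R.from_rotvec(i["rvec"]).as_matrix()
print("cam in tool",r.T@(c-p),"\naxes",np.round(r.T@Rc.T,3))
v=dk(20,0,200)
mid=(np.array([.33,-.25,.28]),wd(0,0,0,1.3)[1]) 
plan([wd(.30,-.40,.28,-1.9+.35),wd(.38,-.22,.28,-1.25),wd(.42,-.05,.28,-.8),wd(.45,.1,.28,-.35),v])
print(v[0])
E
```

```text
cam in tool [ 0.06686577  0.00039434 -0.17828556] 
axes [[ 0.001 -0.973 -0.233]
 [ 1.     0.001 -0.   ]
 [ 0.001 -0.233  0.973]]
0 [0.192, -0.088, -0.075, -0.002, -0.001, -2.564] rows 10.7
1 [0.178, 0.084, 0.0, 0.0, 0.0, -0.573] rows 4.7
2 [0.149, 0.092, 0.0, 0.0, 0.0, -0.859] rows 4.2
3 [0.087, 0.126, 0.0, 0.0, 0.0, -0.859] rows 3.7
4 [0.07, 0.109, 0.04, -0.057, -0.667, -0.321] rows 3.3
[0.42201235 0.22641426 0.2397325 ]
```

Run:
```python
from h import *
plan([wd(.24,-.47,.28,-2.3),wd(.33,-.33,.28,-1.72),wd(.40,-.17,.28,-1.14),wd(.43,-.0,.28,-.6),wd(.45,.14,.28,-.18),dk(70,0,200)])
```

```text
0 [0.117, -0.035, -0.075, -0.002, -0.001, -1.132] rows 4.7
1 [0.164, -0.026, 0.0, 0.0, 0.0, -1.108] rows 4.6
2 [0.169, 0.045, 0.0, 0.0, 0.0, -1.108] rows 4.6
3 [0.142, 0.098, 0.0, 0.0, 0.0, -1.031] rows 4.3
4 [0.063, 0.127, 0.0, 0.0, 0.0, -0.802] rows 3.4
5 [-0.004, 0.08, 0.023, -0.0, -0.668, 0.0] rows 2.8
```

Call:
move_arm:
  targets:
    - [0.117,-0.035,-0.075,0,0,-1.13]
    - [0.117,-0.035,-0.075,0,0,-1.13]
    - [0.117,-0.035,-0.075,0,0,-1.13]
    - [0.117,-0.035,-0.075,0,0,-1.13]
    - [0.117,-0.035,-0.075,0,0,-1.13]

```text
refused, turn out of range in row 1
```

Call:
move_arm:
  targets:
    - [0.164,-0.026,0,0,0,-1.11]
    - [0.164,-0.026,0,0,0,-1.11]
    - [0.164,-0.026,0,0,0,-1.11]
    - [0.164,-0.026,0,0,0,-1.11]
    - [0.164,-0.026,0,0,0,-1.11]

```text
refused, turn out of range in row 1
```

Call:
move_arm:
  targets:
    - [0.169,0.045,0,0,0,-1.11]
    - [0.169,0.045,0,0,0,-1.11]
    - [0.169,0.045,0,0,0,-1.11]
    - [0.169,0.045,0,0,0,-1.11]
    - [0.169,0.045,0,0,0,-1.11]

```text
refused, turn out of range in row 1
```

Call:
move_arm:
  targets:
    - [0.142,0.098,0,0,0,-1.03]
    - [0.142,0.098,0,0,0,-1.03]
    - [0.142,0.098,0,0,0,-1.03]
    - [0.142,0.098,0,0,0,-1.03]
    - [0.142,0.098,0,0,0,-1.03]

```text
refused, turn out of range in row 1
```

Call:
move_arm:
  targets:
    - [0.063,0.127,0,0,0,-0.8]
    - [0.063,0.127,0,0,0,-0.8]
    - [0.063,0.127,0,0,0,-0.8]
    - [0.063,0.127,0,0,0,-0.8]
    - [0.063,0.127,0,0,0,-0.8]

```text
time_s: 0.52
ee_pos: [0.2298, -0.6417, 0.2033]
eef_rot: [-3.14, -0.001, 0.672]
force: [1.0, -0.8, 0.4]
grip_width: 0.0939
```

Call:
move_arm:
  targets:
    - [-0.004,0.08,0.023,0,-0.668,0]
    - [-0.004,0.08,0.023,0,-0.668,0]
    - [-0.004,0.08,0.023,0,-0.668,0]
    - [-0.004,0.08,0.023,0,-0.668,0]
    - [-0.004,0.08,0.023,0,-0.668,0]
  fingers: -1

```text
time_s: 0.93
ee_pos: [0.2747, -0.7049, 0.1815]
eef_rot: [-3.14, 0.348, 0.669]
force: [-0.4, -0.7, 0.5]
grip_width: 0.0644
```

Run:
```python
from h import *
p,r=cur();t=dk(70,0,200);print(p-t[0],R.from_matrix(t[1].T@r).as_rotvec(),ctrl.get_obs()["time_s"])
i,a=snap("wrist","w1.png")
# overlay predicted deck features
o,Rm=chute(DECK,YAW)
for q in [(0,0,0),(-22.5,13,11),(-22.5,-13,11),(-28,16,0),(-28,-16,0),(103,22,14),(103,-22,14),(325,45,16),(325,-45,16),(94,45,16),(94,-45,16),(75,26,16),(75,-26,16)]:
    print(q,proj(i,o+Rm@np.array(q)/1000).round(1)); cv2.drawMarker(a,tuple(int(v) for v in proj(i,o+Rm@np.array(q)/1000)),(0,0,255),cv2.MARKER_CROSS,8,1)
cv2.imwrite("pics/w1o.png",cv2.resize(a,(800,600)))
```

```text
[-0.19350685 -0.92288499 -0.07537963] [0.78463843 0.00328192 2.1546451 ] 0.9333
(0, 0, 0) [2370.2 2500.9]
(-22.5, 13, 11) [2501.2 2514. ]
(-22.5, -13, 11) [2719.2 2745.9]
(-28, 16, 0) [2763.1 2804.2]
(-28, -16, 0) [3125.2 3191.5]
(103, 22, 14) [1294.7 1503.7]
(103, -22, 14) [1349.5 1592.8]
(325, 45, 16) [687.9 998.2]
(325, -45, 16) [ 672.4 1034.1]
(94, 45, 16) [1306.1 1485.7]
(94, -45, 16) [1431.6 1680.7]
(75, 26, 16) [1431.9 1603.1]
(75, -26, 16) [1525.5 1736.6]
```

View pics/w1o.png

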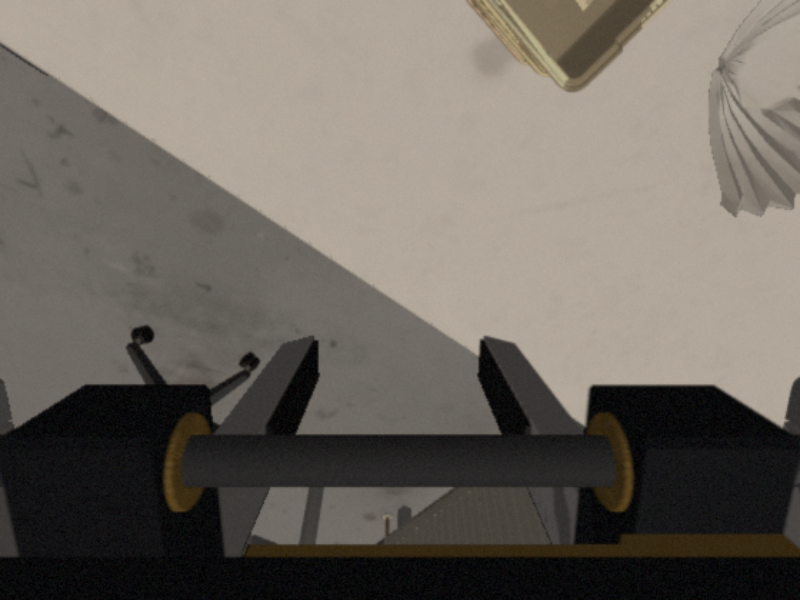

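```bash
sed -i 's/^G=.*/G=np.diag([1.,-1,-1])/' h.py; sed -i 's/"rows %.1f"%n)/"rows %.1f"%n, "TOO BIG" if max(abs(a))>30 else "")/' h.py
python3 - <<'E'
from h import *
plan([wd(.27,-.60,.25,.2),wd(.33,-.42,.25,0),wd(.40,-.25,.25,-.1),wd(.43,-.06,.25,-.18),wd(.43,.12,.25,-.18),dk(0,0,180)])
print(dk(0,0,180))
E
```

```text
0 [0.036, -0.085, -0.084, 0.156, 0.652, 0.883] rows 4.6 
1 [0.095, -0.164, 0.0, 0.0, 0.0, 0.382] rows 4.6 
2 [0.07, -0.17, 0.0, 0.0, 0.0, 0.191] rows 4.4 
3 [0.011, -0.192, 0.0, 0.0, 0.0, 0.153] rows 4.6 
4 [-0.032, -0.177, 0.0, 0.0, 0.0, 0.0] rows 4.3 
5 [-0.039, -0.103, 0.036, 0.0, 0.668, 0.0] rows 2.8 
(array([0.41027559, 0.22854999, 0.21408709]), array([[ 9.24195919e-01, -1.79029573e-01,  3.37357845e-01],
       [-1.68175496e-01, -9.83843693e-01, -6.13888482e-02],
       [ 3.42897807e-01, -6.93889390e-18, -9.39372713e-01]]))
```

Call:
move_arm:
  targets:
    - [0.036,-0.085,-0.084,0.156,0.652,0.883]
    - [0.036,-0.085,-0.084,0.156,0.652,0.883]
    - [0.036,-0.085,-0.084,0.156,0.652,0.883]
    - [0.036,-0.085,-0.084,0.156,0.652,0.883]
    - [0.036,-0.085,-0.084,0.156,0.652,0.883]

```text
time_s: 1.4
ee_pos: [0.2693, -0.6001, 0.2548]
eef_rot: [3.135, -0.006, 0.193]
force: [1.0, 0.3, -0.9]
grip_width: 0.0269
```

Call:
move_arm:
  targets:
    - [0.095,-0.164,0,0,0,0.382]
    - [0.095,-0.164,0,0,0,0.382]
    - [0.095,-0.164,0,0,0,0.382]
    - [0.095,-0.164,0,0,0,0.382]
    - [0.095,-0.164,0,0,0,0.382]

```text
time_s: 1.82
ee_pos: [0.3307, -0.4178, 0.2511]
eef_rot: [3.14, -0.002, -0.001]
force: [0.5, -0.4, -0.3]
grip_width: 0.0003
```

Call:
move_arm:
  targets:
    - [0.07,-0.17,0,0,0,0.191]
    - [0.07,-0.17,0,0,0,0.191]
    - [0.07,-0.17,0,0,0,0.191]
    - [0.07,-0.17,0,0,0,0.191]
    - [0.07,-0.17,0,0,0,0.191]

```text
time_s: 2.23
ee_pos: [0.4011, -0.2477, 0.2506]
eef_rot: [3.141, -0.003, -0.1]
force: [-0.1, -0.6, 0.5]
grip_width: 0.0006
```

Call:
move_arm:
  targets:
    - [0.011,-0.192,0,0,0,0.153]
    - [0.011,-0.192,0,0,0,0.153]
    - [0.011,-0.192,0,0,0,0.153]
    - [0.011,-0.192,0,0,0,0.153]
    - [0.011,-0.192,0,0,0,0.153]

```text
time_s: 2.65
ee_pos: [0.4303, -0.0585, 0.2502]
eef_rot: [-3.14, -0.002, -0.181]
force: [-0.7, 0.4, 0.8]
grip_width: 0.0007
```

Call:
move_arm:
  targets:
    - [-0.032,-0.177,0,0,0,0]
    - [-0.032,-0.177,0,0,0,0]
    - [-0.032,-0.177,0,0,0,0]
    - [-0.032,-0.177,0,0,0,0]
    - [-0.032,-0.177,0,0,0,0]

```text
time_s: 3.07
ee_pos: [0.4303, 0.1221, 0.25]
eef_rot: [-3.139, -0.001, -0.18]
force: [-0.0, -0.6, -0.2]
grip_width: 0.0005
```

Call:
move_arm:
  targets:
    - [-0.039,-0.103,0.036,0,0.668,0]
    - [-0.039,-0.103,0.036,0,0.668,0]
    - [-0.039,-0.103,0.036,0,0.668,0]
    - [-0.039,-0.103,0.036,0,0.668,0]
    - [-0.039,-0.103,0.036,0,0.668,0]

```text
time_s: 3.48
ee_pos: [0.4095, 0.2283, 0.2131]
eef_rot: [-3.14, -0.348, -0.177]
force: [0.2, 0.1, 0.9]
grip_width: 0.0004
```

Run:
```python
from h import *
p,r=cur();t=dk(0,0,180);print(p-t[0],R.from_matrix(t[1].T@r).as_rotvec(),ctrl.get_obs()["time_s"])
i,a=snap("wrist","w2.png")
o,Rm=chute(DECK,YAW)
for q in [(0,0,0),(-22.5,13,11),(-22.5,-13,11),(-28,16,0),(-28,-16,0),(103,22,14),(103,-22,14),(325,45,16),(325,-45,16),(94,45,16),(94,-45,16),(75,26,16),(75,-26,16)]:
    u=proj(i,o+Rm@np.array(q)/1000);print(q,(u*800/560).round(1)); cv2.drawMarker(a,tuple(int(v) for v in u),(0,0,255),cv2.MARKER_CROSS,8,1)
cv2.imwrite("pics/w2o.png",cv2.resize(a,(800,600)))
```

```text
[-0.00078471 -0.00020683 -0.00102374] [ 0.00218897 -0.00151418 -0.00265177] 3.4833
(0, 0, 0) [397.7 273.7]
(-22.5, 13, 11) [380.3 305.6]
(-22.5, -13, 11) [414.7 305.7]
(-28, 16, 0) [377.1 308.9]
(-28, -16, 0) [418.1 309.1]
(103, 22, 14) [366.1 129.6]
(103, -22, 14) [430.1 129.9]
(325, 45, 16) [ 321.  -279.9]
(325, -45, 16) [ 478.  -279.6]
(94, 45, 16) [332.6 143. ]
(94, -45, 16) [463.5 143.5]
(75, 26, 16) [360.7 171.7]
(75, -26, 16) [435.3 172. ]
```

View pics/w2o.png

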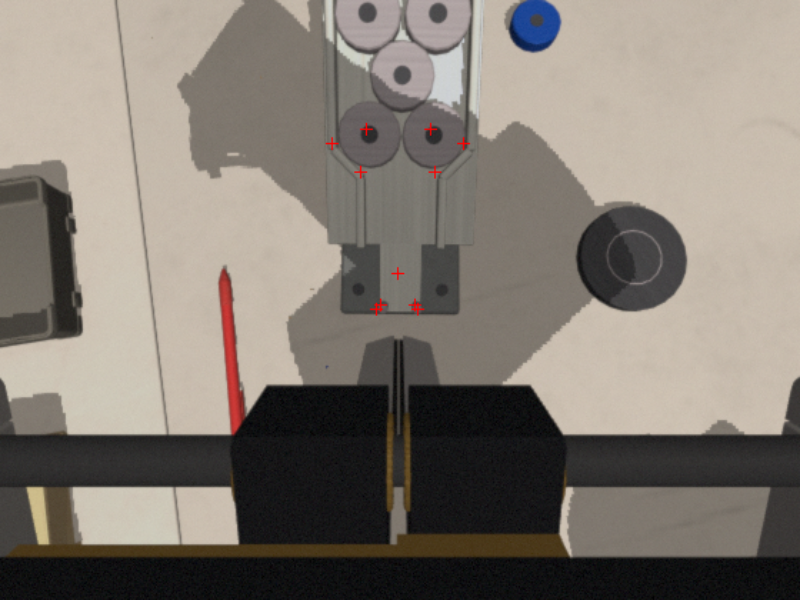

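The overlay shows the model fits, with the chute about 2 mm to the right and 2 mm downhill. The wedged discs are at (369,134) and (433,134). I'll update the model and push the left disc.

```bash
sed -i 's/^DECK,YAW=.*/DECK,YAW=np.array([.4687,.2159]),-.178/' h.py
python3 - <<'E'
from h import *
print(cur()[0]-np.array([0.41027559, 0.22854999, 0.21408709]))
plan([dk(55,13,60),dk(55,13,5),dk(85,13,5),dk(105,28,5),dk(120,28,5)])
E
```

```text
[ 0.00045621 -0.00141903 -0.0005869 ]
0 [0.053, -0.012, 0.118, -0.001, 0.003, -0.003] rows 3.1 
1 [0.0, -0.0, 0.055, 0.0, 0.0, 0.0] rows 1.3 
2 [0.03, 0.0, 0.0, 0.0, 0.0, 0.0] rows 0.7 
3 [0.02, -0.015, 0.0, 0.0, 0.0, 0.0] rows 0.6 
4 [0.015, 0.0, 0.0, 0.0, 0.0, 0.0] rows 0.4
```

Call:
move_arm:
  targets:
    - [0.053,-0.012,0.118,0,0,0]
    - [0.053,-0.012,0.118,0,0,0]
    - [0.053,-0.012,0.118,0,0,0]
    - [0.053,-0.012,0.118,0,0,0]
    - [0.053,-0.012,0.118,0,0,0]

```text
time_s: 3.95
ee_pos: [0.5032, 0.2198, 0.118]
eef_rot: [3.139, -0.345, -0.185]
force: [0.8, -0.2, 0.1]
grip_width: 0.0005
```

Call:
move_arm:
  targets:
    - [0,0,0.02,0,0,0]
    - [0,0,0.04,0,0,0]
    - [0,0,0.055,0,0,0]
    - [0,0,0.055,0,0,0]
    - [0,0,0.055,0,0,0]

```text
time_s: 4.37
ee_pos: [0.5208, 0.2187, 0.0695]
eef_rot: [3.142, -0.349, -0.182]
force: [-0.8, 0.2, 0.9]
grip_width: 0.0004
```

Call:
move_arm:
  targets:
    - [0.006,0,0,0,0,0]
    - [0.012,0,0,0,0,0]
    - [0.018,0,0,0,0,0]
    - [0.024,0,0,0,0,0]
    - [0.03,0,0,0,0,0]

```text
time_s: 4.78
ee_pos: [0.5487, 0.2145, 0.0785]
eef_rot: [3.141, -0.348, -0.179]
force: [-1.6, 1.8, 0.9]
grip_width: 0.0004
```

Call:
move_arm:
  targets:
    - [0.005,-0.003,0,0,0,0]
    - [0.01,-0.007,0,0,0,0]
    - [0.015,-0.011,0,0,0,0]
    - [0.02,-0.015,0,0,0,0]
    - [0.025,-0.015,0,0,0,0]

```text
time_s: 5.2
ee_pos: [0.5744, 0.2258, 0.0863]
eef_rot: [3.14, -0.348, -0.179]
force: [-1.5, -0.1, 1.0]
grip_width: 0.0004
```

Call:
move_arm:
  targets:
    - [0.005,0,0,0,0,0]
    - [0.01,0,0,0,0,0]
    - [0.01,0,0,0,0,0]
    - [0.01,0,0,0,0,0]
    - [0.01,0,0,0,0,0]

```text
time_s: 5.62
ee_pos: [0.5831, 0.2233, 0.0896]
eef_rot: [3.14, -0.348, -0.179]
force: [-0.3, -0.3, 0.8]
grip_width: 0.0005
```

Run:
```python
from h import *
i,a=snap("top")
b=cv2.resize(a[105:275,140:260],None,fx=3,fy=3,interpolation=cv2.INTER_CUBIC)
i,w=snap("wrist")
w=cv2.resize(w[:300],None,fx=.75,fy=.75)
c=np.zeros((510,360+420,3),np.uint8);c[:510,:360]=b;c[:225,360:]=w
cv2.imwrite("pics/c3.png",c)
```

```text
(no output)
```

View pics/c3.png

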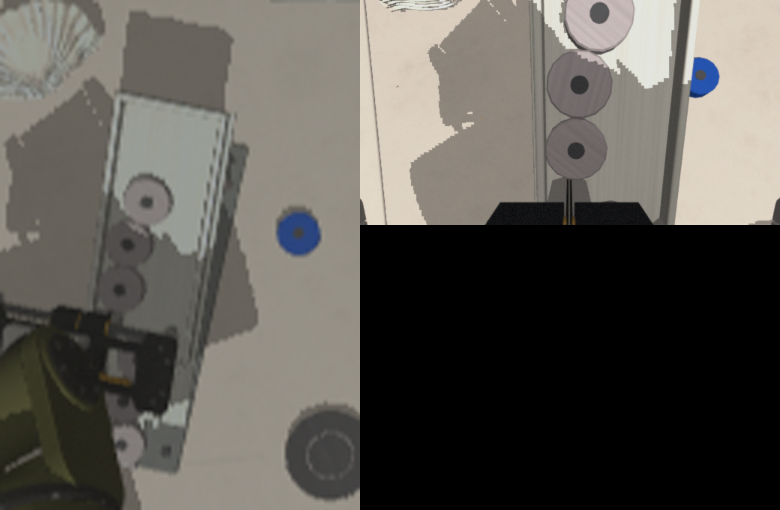

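The top crop shows one disc in the pick-up place at (122,443), another in the lane at (122,398), and the rest held in a column on the left. The jam is free. Next I lift out and grasp the first disc.

Run:
```python
from h import *
plan([dk(120,28,65),dk(0,0,70),dk(0,0,1),dk(0,0,70)])
```

```text
0 [0.0, -0.0, -0.061, 0.003, 0.004, -0.002] rows 1.5 
1 [-0.12, 0.028, -0.005, 0.0, 0.0, 0.0] rows 3.0 
2 [-0.0, 0.0, 0.069, 0.0, 0.0, 0.0] rows 1.7 
3 [0.0, -0.0, -0.069, 0.0, 0.0, 0.0] rows 1.7
```

Call:
move_arm:
  targets:
    - [0,0,-0.015,0,0,0]
    - [0,0,-0.035,0,0,0]
    - [0,0,-0.06,0,0,0]
    - [0,0,-0.06,0,0,0]
    - [0,0,-0.06,0,0,0]

```text
time_s: 6.13
ee_pos: [0.5633, 0.2275, 0.1473]
eef_rot: [-3.141, -0.35, -0.179]
force: [1.0, -0.4, -0.2]
grip_width: 0.0004
```

Call:
move_arm:
  targets:
    - [-0.12,0.028,-0.005,0,0,0]
    - [-0.12,0.028,-0.005,0,0,0]
    - [-0.12,0.028,-0.005,0,0,0]
    - [-0.12,0.028,-0.005,0,0,0]
    - [-0.12,0.028,-0.005,0,0,0]
  fingers: 0.5

```text
time_s: 6.55
ee_pos: [0.444, 0.2198, 0.1088]
eef_rot: [3.139, -0.347, -0.177]
force: [0.7, -0.9, 0.3]
grip_width: 0.0305
```

Run:
```python
from h import *
i,a=snap("top")
b=cv2.resize(a[105:275,140:260],None,fx=3,fy=3,interpolation=cv2.INTER_CUBIC)
i,w=snap("wrist","w4.png")
w=cv2.resize(w[:300],None,fx=.75,fy=.75)
c=np.zeros((510,360+420,3),np.uint8);c[:510,:360]=b;c[:225,360:]=w
cv2.imwrite("pics/c4.png",c);print(cur()[0]-dk(0,0,70)[0])
```

```text
[ 0.00124015  0.00015579 -0.00060143]
```

View pics/c4.png

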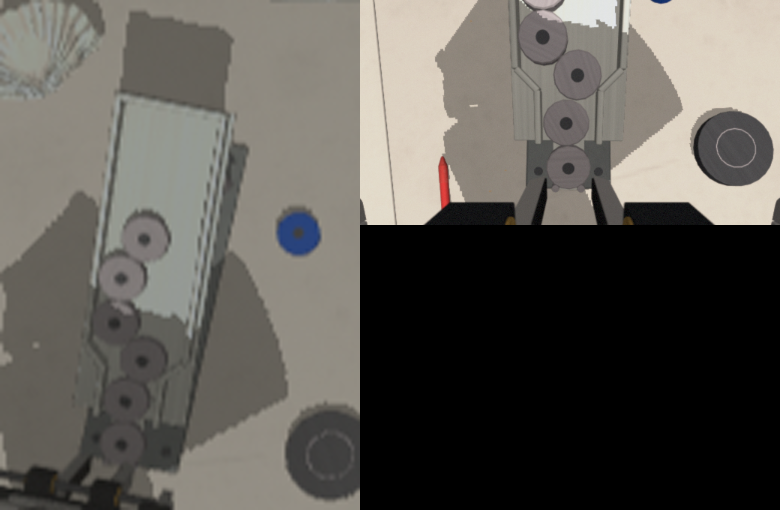

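The discs are queued in single file: one in the pick-up place at (122,443), the next in the lane, the others staggered above. Grasping now.

Call:
move_arm:
  targets:
    - [0,0,0.03,0,0,0]
    - [0,0,0.05,0,0,0]
    - [0,0,0.069,0,0,0]
    - [0,0,0.069,0,0,0]
    - [0,0,0.069,0,0,0]

```text
time_s: 7.07
ee_pos: [0.4691, 0.2155, 0.0447]
eef_rot: [3.14, -0.347, -0.18]
force: [0.3, -0.6, 0.3]
grip_width: 0.0695
```

Call:
move_arm:
  targets:
    - [0,0,0,0,0,0]
    - [0,0,0,0,0,0]
    - [0,0,0,0,0,0]
    - [0,0,0,0,0,0]
    - [0,0,0,0,0,0]
  fingers: -1
  grip_force: 25

```text
time_s: 7.48
ee_pos: [0.4688, 0.216, 0.0458]
eef_rot: [3.141, -0.349, -0.179]
force: [-2.2, 0.4, 4.4]
grip_width: 0.0429
```

Call:
move_arm:
  targets:
    - [0,0,0,0,0,0]
    - [0,0,-0.01,0,0,0]
    - [0,0,-0.03,0,0,0]
    - [0,0,-0.06,0,0,0]
    - [0,0,-0.08,0,0,0]

```text
time_s: 7.9
ee_pos: [0.441, 0.2208, 0.1222]
eef_rot: [3.141, -0.348, -0.179]
force: [0.5, 0.5, -1.6]
grip_width: 0.0432
```

```bash
cat >> h.py <<'E'
def plates(cam="top",img=None,info=None,save=None):
    "dark round plates: world centres (rim top, z=.012)"
    if img is None: info,img=snap(cam,save)
    g=img.max(axis=2); m=((g<75)&(img.max(2).astype(int)-img.min(2)<25)).astype(np.uint8)
    m=cv2.morphologyEx(m,cv2.MORPH_OPEN,np.ones((5,5)))
    out=[]
    for c in cv2.findContours(m,cv2.RETR_EXTERNAL,cv2.CHAIN_APPROX_NONE)[0]:
        A=cv2.contourArea(c);
        if A<400: continue
        (u,v),(w,h),_=cv2.fitEllipse(c); p=atz(info,(u,v),.012)
        d=np.linalg.norm(p-ray(info,(0,0))[0]);D=np.sqrt(w*h)*d/info["fx"]
        if .07<D<.11 and abs(w-h)<.15*h: out.append(np.r_[p[:2],D])
    return np.round(out,4)
E
python3 - <<'E'
from h import *
s=ctrl.get_obs();print(s["time_s"],s["grip_width"])
print(plates());print(plates("wrist",save="w5.png"))
E
```

```text
7.9 0.04322512640729682
[[0.4571 0.02   0.0847]]
[]
```

Run:
```python
from h import *
plan([wd(.42,.12,.16),wd(.39,.03,.15)])
```

```text
0 [0.009, 0.104, -0.036, -0.004, -0.672, -0.002] rows 2.8 
1 [-0.014, 0.094, 0.01, 0.0, 0.0, 0.0] rows 2.3
```

Call:
move_arm:
  targets:
    - [0.002,0.02,-0.007,0,-0.134,0]
    - [0.004,0.045,-0.015,0,-0.28,0]
    - [0.006,0.07,-0.024,0,-0.45,0]
    - [0.009,0.104,-0.036,0,-0.672,0]
    - [0.009,0.104,-0.036,0,-0.672,0]

```text
time_s: 8.42
ee_pos: [0.4203, 0.1146, 0.1586]
eef_rot: [3.141, 0.009, -0.184]
force: [0.3, 1.2, -0.2]
grip_width: 0.0435
```

Call:
move_arm:
  targets:
    - [-0.004,0.03,0.003,0,0,0]
    - [-0.01,0.065,0.007,0,0,0]
    - [-0.014,0.094,0.01,0,0,0]
    - [-0.014,0.094,0.01,0,0,0]
    - [-0.014,0.094,0.01,0,0,0]

```text
time_s: 8.83
ee_pos: [0.3884, 0.0282, 0.1467]
eef_rot: [3.14, 0.004, -0.182]
force: [0.9, 1.1, -1.1]
grip_width: 0.0432
```

Run:
```python
from h import *
s=ctrl.get_obs();print(s["time_s"],s["grip_width"],s["ee_pos"])
print(plates("wrist",save="w6.png"));i=ctrl.camera_info("wrist")
a=cv2.imread("pics/w6.png");print(proj(i,np.array([.456,.02,.012])))
_,t=snap("top");c=np.zeros((420,800,3),np.uint8);c[:,:560]=a;c[:240,560:]=t[180:420,180:420];cv2.imwrite("pics/c6.png",c)
```

```text
8.8333 0.04321114382094182 [0.38839003 0.02821835 0.14668464]
[[0.4586 0.0191 0.0897]]
[274.43756027 128.76113265]
```

View pics/c6.png

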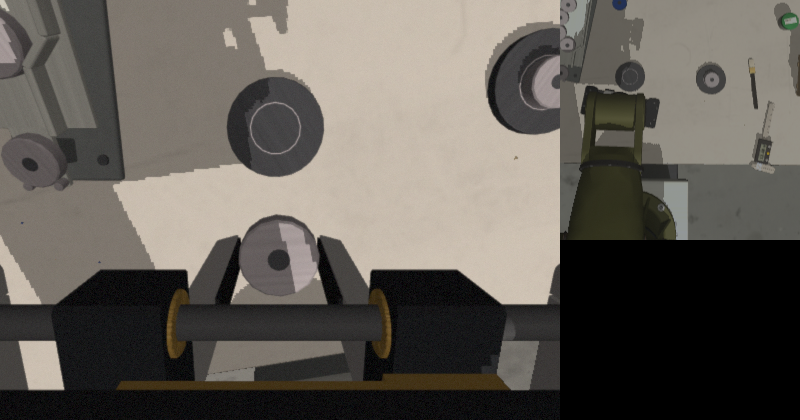

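```bash
cat >> h.py <<'E'
def held(info,img,p,r):
    "held disc's hole in tool frame (mm): dark blob inside light disc, top face 13 mm behind TCP"
    u0=proj(info,p+r@np.array([0,0,-.013])).round().astype(int)
    w=img[u0[1]-22:u0[1]+23,u0[0]-22:u0[0]+23].max(2)
    m=(w<70).astype(np.uint8);n,l,st,ce=cv2.connectedComponentsWithStats(m)
    res=[]
    for k in range(1,n):
        if 120<st[k,4]<700:
            uv=ce[k]+u0-22;c,d=ray(info,uv);c=r.T@(c-p);d=r.T@d;q=c+d*(-.013-c[2])/d[2];res.append((q*1000).round(1).tolist()+[int(st[k,4])])
    return res
E
python3 - <<'E'
from h import *
i=ctrl.camera_info("wrist");p,r=cur();a=cv2.imread("pics/w6.png")
print(held(i,a,p,r)); 
for uv in [(278.5,260)]:
    c,d=ray(i,uv);c=r.T@(c-p);d=r.T@d;print(c+d*(-.013-c[2])/d[2])
plan([wd(.458,.0193,.09),wd(.458,.0193,.015),wd(.458,.0193,.08),])
E
```

```text
[[0.0, 0.3, -13.0, 357]]
[-0.00015044  0.00041534 -0.013     ]
0 [0.07, -0.002, 0.057, 0.002, 0.008, -0.004] rows 2.2 
1 [0.0, 0.0, 0.075, 0.0, 0.0, 0.0] rows 1.8 
2 [0.0, 0.0, -0.065, 0.0, 0.0, 0.0] rows 1.6
```

The bright circle at (275,127) agrees with the fitted plate centre to within 2 mm, and the held disc is centred on the tool. Placing.

Call:
move_arm:
  targets:
    - [0.03,-0.001,0.02,0,0.008,0]
    - [0.055,-0.002,0.045,0,0.008,0]
    - [0.07,-0.002,0.057,0,0.008,0]
    - [0.07,-0.002,0.057,0,0.008,0]
    - [0.07,-0.002,0.057,0,0.008,0]

```text
time_s: 9.35
ee_pos: [0.4575, 0.0194, 0.0892]
eef_rot: [3.14, 0.002, -0.179]
force: [-0.5, 0.7, -0.8]
grip_width: 0.043
```

Call:
move_arm:
  targets:
    - [0,0,0.03,0,0,0]
    - [0,0,0.055,0,0,0]
    - [0,0,0.07,0,0,0]
    - [0,0,0.075,0,0,0]
    - [0,0,0.075,0,0,0]

```text
time_s: 9.77
ee_pos: [0.4573, 0.019, 0.0152]
eef_rot: [3.14, 0.0, -0.179]
force: [0.3, -0.5, -0.9]
grip_width: 0.0431
```

Call:
move_arm:
  targets:
    - [0,0,0,0,0,0]
    - [0,0,0,0,0,0]
    - [0,0,0,0,0,0]
    - [0,0,0,0,0,0]
    - [0,0,0,0,0,0]
  fingers: 0.28

```text
time_s: 10.18
ee_pos: [0.458, 0.0184, 0.0157]
eef_rot: [3.141, -0.001, -0.18]
force: [0.6, -0.4, -0.3]
grip_width: 0.06
```

Call:
move_arm:
  targets:
    - [0,0,-0.015,0,0,0]
    - [0,0,-0.035,0,0,0]
    - [0,0,-0.065,0,0,0]
    - [-0.03,0,-0.085,0,0,0]
    - [-0.05,0,-0.105,0,0,0]

```text
time_s: 10.6
ee_pos: [0.4073, 0.0276, 0.1211]
eef_rot: [3.141, -0.0, -0.18]
force: [-1.2, -0.0, -0.8]
grip_width: 0.06
```

```bash
cat >> h.py <<'E'
def holes(info,img,z,p0,rad=.03):
    "dark round holes of light discs near world xy p0, top face at z"
    u0=proj(info,np.array([p0[0],p0[1],z])).round().astype(int);k=int(rad*info["fx"]/np.linalg.norm(ray(info,(0,0))[0]-np.array([*p0,z])))
    y0,x0=max(u0[1]-k,0),max(u0[0]-k,0);w=img[y0:u0[1]+k+1,x0:u0[0]+k+1]
    L=w.max(2)>85; L=cv2.morphologyEx(L.astype(np.uint8),cv2.MORPH_OPEN,np.ones((3,3)))
    res=[]
    cs,h=cv2.findContours(255-255*L,cv2.RETR_CCOMP,cv2.CHAIN_APPROX_NONE)
    for c in cs:
        A=cv2.contourArea(c);(u,v),rr=cv2.minEnclosingCircle(c)
        if A>30 and A>.6*np.pi*rr*rr and rr<.5*k:
            M=cv2.moments(c);q=atz(info,(M["m10"]/M["m00"]+x0,M["m01"]/M["m00"]+y0),z);res.append([*q[:2].round(4),round(rr/k*rad*1000,1)])
    return res
E
python3 - <<'E'
from h import *
s=ctrl.get_obs();print(s["time_s"],s["grip_width"],s["ee_pos"])
i,a=snap("wrist","w7.png")
print(plates(img=a,info=i),holes(i,a,.026,(.458,.0193)))
i2,t=snap("top");print(plates(img=t,info=i2))
c=np.zeros((420,800,3),np.uint8);c[:,:560]=a;c[:240,560:]=t[120:360,140:380];cv2.imwrite("pics/c7.png",c)
E
```

```text
10.6 0.06002481253843255 [0.40733522 0.02761326 0.1210743 ]
[[0.4567 0.0185 0.0883]] [[np.float64(0.4561), np.float64(0.0189), 5.4]]
[[ 0.4526 -0.2229  0.0858]]
```

View pics/c7.png

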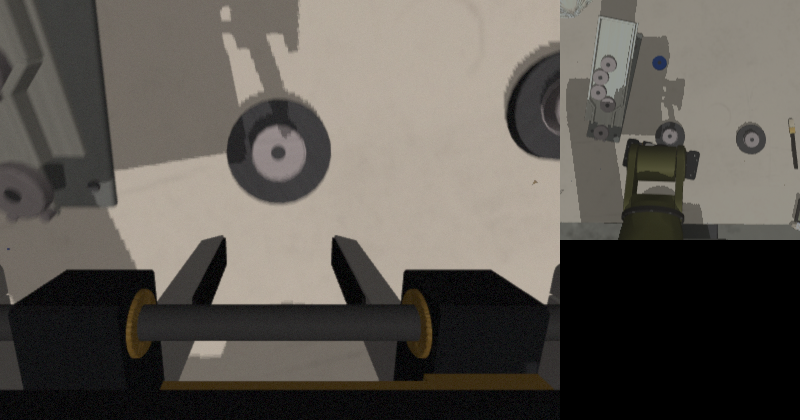

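The disc sits centred on plate_b within 1 mm. The discs above the throat have not moved since the earlier view, so it has probably jammed again. I'll measure the disc positions in deck coordinates, then grasp the next disc and nudge.

```bash
cat >> h.py <<'E'
def decks(info,img,lo=-15,hi=330):
    "disc holes seen in an image, as deck-frame mm on the plane of the disc tops"
    o,Rm=chute(DECK,YAW);g=cv2.resize(img,None,fx=4,fy=4,interpolation=cv2.INTER_CUBIC).max(2)
    b=cv2.morphologyEx(g,cv2.MORPH_BLACKHAT,cv2.getStructuringElement(2,(33,33)) if info["fx"]>400 else cv2.getStructuringElement(2,(81,81)))
    m=(b>28).astype(np.uint8);n,l,st,ce=cv2.connectedComponentsWithStats(m);res=[]
    for k in range(1,n):
        c,d=ray(info,(ce[k]+.5)/4-.5);c=Rm.T@(c-o);d=Rm.T@d;s=(.014-c[2])/d[2];q=(c+d*s)*1000
        D=np.sqrt(st[k,4]*1.27)/4*s*np.linalg.norm(d)/info["fx"]*1000
        if lo<q[0]<hi and abs(q[1])<30 and 5<D<15 and .6<st[k,2]/st[k,3]<1.6: res.append([int(v) for v in q[:2].round()]+[round(D,1)])
    return sorted(res)
E
python3 - <<'E'
from h import *
i,t=snap("top");print(decks(i,t))
print(decks(ctrl.camera_info("wrist"),cv2.imread("pics/w7.png")))
plan([wd(.43,.12,.16),dk(0,0,70),dk(0,0,1)])
E
```

```text
[[0, 1, np.float64(9.0)], [2, 27, np.float64(7.8)], [27, -20, np.float64(5.9)], [86, -7, np.float64(8.9)], [118, 24, np.float64(12.0)], [134, -27, np.float64(8.7)], [134, 8, np.float64(13.8)], [162, 24, np.float64(12.0)], [203, 7, np.float64(12.0)]]
[[-9, -21, np.float64(5.8)], [-1, 2, np.float64(12.6)]]
0 [0.005, -0.095, -0.038, 0.001, -0.008, -0.002] rows 2.5 
1 [-0.003, -0.101, 0.049, -0.0, 0.668, -0.0] rows 2.8 
2 [-0.0, 0.0, 0.069, 0.0, 0.0, 0.0] rows 1.7
```

Run:
```python
from h import *
plan([wd(.44,.12,.17),dk(42,-8,60),dk(42,-8,5),dk(80,-10,5),dk(105,-28,5),dk(120,-28,5),dk(120,-28,65),dk(0,0,70),dk(0,0,1),dk(0,0,80)])
```

```text
0 [0.014, -0.096, -0.048, 0.001, -0.008, -0.002] rows 2.6 
1 [0.03, -0.091, 0.054, -0.0, 0.668, -0.0] rows 2.8 
2 [0.0, 0.0, 0.055, 0.0, 0.0, 0.0] rows 1.3 
3 [0.038, 0.002, -0.0, 0.0, 0.0, 0.0] rows 0.9 
4 [0.025, 0.018, -0.0, 0.0, 0.0, 0.0] rows 0.7 
5 [0.015, -0.0, 0.0, 0.0, 0.0, 0.0] rows 0.4 
6 [-0.0, 0.0, -0.06, 0.0, 0.0, 0.0] rows 1.4 
7 [-0.12, -0.028, -0.005, 0.0, 0.0, 0.0] rows 3.0 
8 [-0.0, 0.0, 0.069, 0.0, 0.0, 0.0] rows 1.7 
9 [-0.0, 0.0, -0.079, 0.0, 0.0, 0.0] rows 1.9
```

Call:
move_arm:
  targets:
    - [0.014,-0.096,-0.048,0,0,0]
    - [0.014,-0.096,-0.048,0,0,0]
    - [0.014,-0.096,-0.048,0,0,0]
    - [0.014,-0.096,-0.048,0,0,0]
    - [0.014,-0.096,-0.048,0,0,0]
  fingers: -1

```text
time_s: 11.17
ee_pos: [0.4398, 0.12, 0.1671]
eef_rot: [3.14, 0.0, -0.178]
force: [0.3, -0.0, -0.6]
grip_width: 0.0303
```

Call:
move_arm:
  targets:
    - [0.03,-0.091,0.054,0,0.66,0]
    - [0.03,-0.091,0.054,0,0.66,0]
    - [0.03,-0.091,0.054,0,0.66,0]
    - [0.03,-0.091,0.054,0,0.66,0]
    - [0.03,-0.091,0.054,0,0.66,0]

```text
time_s: 11.58
ee_pos: [0.4841, 0.2032, 0.1118]
eef_rot: [3.137, -0.342, -0.177]
force: [-0.7, -0.3, 0.3]
grip_width: 0.0009
```

Call:
move_arm:
  targets:
    - [0,0,0.02,0,0,0]
    - [0,0,0.04,0,0,0]
    - [0,0,0.055,0,0,0]
    - [0,0,0.055,0,0,0]
    - [0,0,0.055,0,0,0]

```text
time_s: 12.0
ee_pos: [0.5038, 0.1987, 0.0622]
eef_rot: [3.139, -0.344, -0.181]
force: [0.4, 0.1, -0.5]
grip_width: 0.0003
```

Call:
move_arm:
  targets:
    - [0.008,0,0,0,0,0]
    - [0.016,0,0,0,0,0]
    - [0.024,0.001,0,0,0,0]
    - [0.031,0.002,0,0,0,0]
    - [0.038,0.002,0,0,0,0]

```text
time_s: 12.42
ee_pos: [0.5393, 0.1915, 0.0758]
eef_rot: [3.141, -0.347, -0.18]
force: [-1.7, -0.4, -0.5]
grip_width: 0.0002
```

Call:
move_arm:
  targets:
    - [0.005,0.003,0,0,0,0]
    - [0.011,0.007,0,0,0,0]
    - [0.017,0.012,0,0,0,0]
    - [0.025,0.018,0,0,0,0]
    - [0.031,0.018,0,0,0,0]

```text
time_s: 12.83
ee_pos: [0.5644, 0.1679, 0.0859]
eef_rot: [3.14, -0.346, -0.18]
force: [-0.3, -0.2, -0.4]
grip_width: 0.0006
```

Call:
move_arm:
  targets:
    - [0.005,0,0,0,0,0]
    - [0.009,0,0,0,0,0]
    - [0.009,0,0,0,0,0]
    - [0.009,0,0,0,0,0]
    - [0.009,0,0,0,0,0]

```text
time_s: 13.25
ee_pos: [0.572, 0.1676, 0.0885]
eef_rot: [3.14, -0.346, -0.179]
force: [-0.3, 0.5, 1.3]
grip_width: 0.0002
```

Run:
```python
from h import *
s=ctrl.get_obs();print(s["time_s"],cur()[0]-dk(120,-28,5)[0])
i,t=snap("top");print(decks(i,t));i,w=snap("wrist");print(decks(i,w,100))
```

```text
13.25 [-0.00098262 -0.00106122 -0.00232227]
[[121, -3, np.float64(5.5)], [123, -30, np.float64(7.4)], [150, -20, np.float64(9.4)], [193, -13, np.float64(9.3)]]
[]
```

Two discs are held back and two have passed. Now I lift out and grasp.

Call:
move_arm:
  targets:
    - [0,0,-0.015,0,0,0]
    - [0,0,-0.035,0,0,0]
    - [0,0,-0.06,0,0,0]
    - [0,0,-0.06,0,0,0]
    - [0,0,-0.06,0,0,0]

```text
time_s: 13.77
ee_pos: [0.5524, 0.1715, 0.1462]
eef_rot: [3.142, -0.348, -0.179]
force: [1.2, 0.2, -0.9]
grip_width: 0.0002
```

Call:
move_arm:
  targets:
    - [-0.12,-0.028,-0.005,0,0,0]
    - [-0.12,-0.028,-0.005,0,0,0]
    - [-0.12,-0.028,-0.005,0,0,0]
    - [-0.12,-0.028,-0.005,0,0,0]
    - [-0.12,-0.028,-0.005,0,0,0]
  fingers: 0.5

```text
time_s: 14.18
ee_pos: [0.4431, 0.2197, 0.1079]
eef_rot: [3.139, -0.344, -0.176]
force: [1.3, -0.1, 0.2]
grip_width: 0.0305
```

Run:
```python
from h import *
s=ctrl.get_obs();print(s["time_s"])
i,t=snap("top");print(decks(i,t));i,w=snap("wrist");print(decks(i,w,-20))
plan([dk(0,0,70),dk(0,0,1)])
```

```text
14.1833
[[-1, 2, np.float64(8.7)], [2, 27, np.float64(7.9)], [26, -21, np.float64(5.6)], [43, -1, np.float64(8.7)], [86, 9, np.float64(9.6)], [118, -22, np.float64(9.4)], [161, -13, np.float64(11.9)]]
[[-18, -16, np.float64(5.0)], [-4, -29, np.float64(7.6)], [-3, 30, np.float64(8.0)], [0, 1, np.float64(11.9)], [44, -2, np.float64(12.2)], [86, 8, np.float64(13.0)], [101, -16, np.float64(12.6)], [118, -23, np.float64(14.1)]]
0 [0.0, -0.001, -0.002, 0.003, 0.008, -0.002] rows 0.0 
1 [-0.0, 0.0, 0.069, 0.0, 0.0, 0.0] rows 1.7
```

Call:
move_arm:
  targets:
    - [0,0,0.03,0,0.004,0]
    - [0,0,0.05,0,0.008,0]
    - [0,0,0.067,0,0.008,0]
    - [0,0,0.067,0,0.008,0]
    - [0,0,0.067,0,0.008,0]

```text
time_s: 14.7
ee_pos: [0.4673, 0.2143, 0.0457]
eef_rot: [3.14, -0.349, -0.18]
force: [0.6, -0.3, 1.3]
grip_width: 0.0693
```

Call:
move_arm:
  targets:
    - [0,0,0,0,0,0]
    - [0,0,0,0,0,0]
    - [0,0,0,0,0,0]
    - [0,0,0,0,0,0]
    - [0,0,0,0,0,0]
  fingers: -1

```text
time_s: 15.12
ee_pos: [0.4671, 0.2154, 0.0468]
eef_rot: [3.141, -0.351, -0.179]
force: [-1.4, 0.3, 5.1]
grip_width: 0.043
```

Call:
move_arm:
  targets:
    - [0,0,0,0,0,0]
    - [0,0,-0.01,0,0,0]
    - [0,0,-0.03,0,0,0]
    - [0,0,-0.06,0,0,0]
    - [0,0,-0.08,0,0,0]

```text
time_s: 15.53
ee_pos: [0.4391, 0.2202, 0.123]
eef_rot: [3.141, -0.35, -0.179]
force: [0.4, -0.2, -0.4]
grip_width: 0.0432
```

Call:
move_arm:
  targets:
    - [0.002,0.02,-0.007,0,-0.134,0]
    - [0.004,0.045,-0.015,0,-0.28,0]
    - [0.006,0.07,-0.024,0,-0.45,0]
    - [0.009,0.104,-0.036,0,-0.672,0]
    - [0.009,0.104,-0.036,0,-0.672,0]

```text
time_s: 15.95
ee_pos: [0.4182, 0.1143, 0.1608]
eef_rot: [-3.141, 0.006, -0.184]
force: [0.8, 0.2, -1.1]
grip_width: 0.043
```

Call:
move_arm:
  targets:
    - [-0.004,0.03,0.003,0,0,0]
    - [-0.01,0.065,0.007,0,0,0]
    - [-0.014,0.094,0.01,0,0,0]
    - [-0.014,0.094,0.01,0,0,0]
    - [-0.014,0.094,0.01,0,0,0]

```text
time_s: 16.37
ee_pos: [0.3865, 0.0278, 0.1485]
eef_rot: [3.141, 0.001, -0.182]
force: [0.2, 0.7, -0.2]
grip_width: 0.0437
```

```bash
cat > chk.py <<'E'
from h import *
import sys
def chk(n,xy,fn):
    "hover check over a stack of n discs near xy, plan the placing"
    s=ctrl.get_obs();p,r=cur();i,a=snap("wrist",fn)
    print("t",s["time_s"],"w",round(float(s["grip_width"]),4),"held",held(i,a,p,r))
    P=plates(img=a,info=i);print("plate",P.tolist(),"hole",holes(i,a,.012+.014*n,xy))
    i2,t=snap("top");print("top plates",plates(img=t,info=i2).tolist(),"discs",[d[:2] for d in decks(i2,t)])
E
python3 -c "
from chk import *
chk(1,(.4565,.0188),'w8.png')
z=.014+.014*1
plan([wd(.4565,.0188,.10),wd(.4565,.0188,z),wd(.4565,.0188,z+.06),wd(.41,.03,.14)])"
```

```text
t 16.3667 w 0.0437 held [[2.1, 0.2, -13.0, 350]]
plate [[0.4579, 0.0187, 0.0908]] hole [[np.float64(0.4576), np.float64(0.0187), 5.7]]
top plates [[0.4527, -0.2229, 0.0859], [0.4567, 0.0204, 0.0865]] discs [[0, 2], [1, 27], [27, -20], [87, 9], [117, -23], [136, -8], [161, -13]]
0 [0.07, -0.002, 0.049, 0.002, 0.002, -0.003] rows 2.0 
1 [0.0, 0.0, 0.072, 0.0, 0.0, 0.0] rows 1.7 
2 [0.0, 0.0, -0.06, 0.0, 0.0, 0.0] rows 1.4 
3 [-0.048, -0.003, -0.052, 0.0, 0.0, 0.0] rows 1.7
```

```bash
python3 -c "
from h import *
plan([wd(.44,.12,.17),dk(42,8,60),dk(42,8,5),dk(80,10,5),dk(105,28,5),dk(120,28,5),dk(120,28,65),dk(0,0,70)],wd(.41,.03,.14))"
```

```text
0 [0.014, -0.094, -0.03, 0.0, 0.0, 0.0] rows 2.4 
1 [0.03, -0.107, 0.054, -0.0, 0.668, -0.0] rows 3.0 
2 [-0.0, -0.0, 0.055, 0.0, 0.0, 0.0] rows 1.3 
3 [0.038, -0.002, -0.0, 0.0, 0.0, 0.0] rows 0.9 
4 [0.025, -0.018, 0.0, 0.0, 0.0, 0.0] rows 0.7 
5 [0.015, 0.0, 0.0, 0.0, 0.0, 0.0] rows 0.4 
6 [0.0, -0.0, -0.06, 0.0, 0.0, 0.0] rows 1.4 
7 [-0.12, 0.028, -0.005, 0.0, 0.0, 0.0] rows 3.0
```

Call:
move_arm:
  targets:
    - [0.03,-0.001,0.02,0,0,0]
    - [0.055,-0.002,0.04,0,0,0]
    - [0.069,-0.002,0.049,0,0,0]
    - [0.069,-0.002,0.049,0,0,0]
    - [0.069,-0.002,0.049,0,0,0]

```text
time_s: 16.88
ee_pos: [0.4547, 0.0189, 0.0988]
eef_rot: [3.14, 0.003, -0.178]
force: [-0.2, 0.5, -1.0]
grip_width: 0.0432
```

Call:
move_arm:
  targets:
    - [0,0,0.03,0,0,0]
    - [0,0,0.055,0,0,0]
    - [0,0,0.068,0,0,0]
    - [0,0,0.072,0,0,0]
    - [0,0,0.072,0,0,0]

```text
time_s: 17.3
ee_pos: [0.4543, 0.0186, 0.0279]
eef_rot: [3.14, 0.002, -0.179]
force: [-0.0, -1.5, -0.2]
grip_width: 0.0435
```

Call:
move_arm:
  targets:
    - [0,0,0,0,0,0]
    - [0,0,0,0,0,0]
    - [0,0,0,0,0,0]
    - [0,0,0,0,0,0]
    - [0,0,0,0,0,0]
  fingers: 0.28

```text
time_s: 17.72
ee_pos: [0.4549, 0.0181, 0.0276]
eef_rot: [3.141, 0.001, -0.179]
force: [-0.8, -0.4, 0.1]
grip_width: 0.0598
```

Call:
move_arm:
  targets:
    - [0,0,-0.015,0,0,0]
    - [0,0,-0.035,0,0,0]
    - [0,0,-0.06,0,0,0]
    - [-0.03,-0.002,-0.09,0,0,0]
    - [-0.048,-0.003,-0.112,0,0,0]

```text
time_s: 18.13
ee_pos: [0.4072, 0.0298, 0.1406]
eef_rot: [3.14, 0.002, -0.18]
force: [-0.1, 0.8, 0.2]
grip_width: 0.0601
```

```bash
python3 -c "
from chk import *
chk(2,(.4565,.0188),'w9.png')
plan([wd(.44,.12,.17)])"
```

```text
t 18.1333 w 0.0601 held []
plate [[0.4567, 0.0186, 0.0886]] hole [[np.float64(0.454), np.float64(0.0186), 5.4]]
top plates [[0.4526, -0.2229, 0.0857]] discs [[0, 2], [1, 27], [26, -21], [87, 9], [97, -12], [136, -8], [142, -28], [161, -13]]
0 [0.015, -0.094, -0.028, 0.0, -0.007, -0.002] rows 2.4
```

Second disc stacked, about 3 mm off centre, which is within tolerance. The chute has jammed again at (87,9)/(118,-23), so I push the third disc up the left side.

Call:
move_arm:
  targets:
    - [0.015,-0.094,-0.028,0,0,0]
    - [0.015,-0.094,-0.028,0,0,0]
    - [0.015,-0.094,-0.028,0,0,0]
    - [0.015,-0.094,-0.028,0,0,0]
    - [0.015,-0.094,-0.028,0,0,0]
  fingers: -1

```text
time_s: 18.65
ee_pos: [0.4399, 0.1197, 0.1664]
eef_rot: [3.14, 0.002, -0.178]
force: [0.1, -0.3, -0.5]
grip_width: 0.0306
```

Call:
move_arm:
  targets:
    - [0.03,-0.107,0.054,0,0.668,0]
    - [0.03,-0.107,0.054,0,0.668,0]
    - [0.03,-0.107,0.054,0,0.668,0]
    - [0.03,-0.107,0.054,0,0.668,0]
    - [0.03,-0.107,0.054,0,0.668,0]

```text
time_s: 19.07
ee_pos: [0.4872, 0.2193, 0.111]
eef_rot: [3.137, -0.345, -0.176]
force: [1.1, -0.2, 0.6]
grip_width: 0.0006
```

Call:
move_arm:
  targets:
    - [0,0,0.02,0,0,0]
    - [0,0,0.04,0,0,0]
    - [0,0,0.054,0,0,0]
    - [0,0,0.054,0,0,0]
    - [0,0,0.054,0,0,0]

```text
time_s: 19.48
ee_pos: [0.5069, 0.2143, 0.0625]
eef_rot: [3.139, -0.347, -0.181]
force: [0.6, 0.4, 0.2]
grip_width: 0.0004
```

Call:
move_arm:
  targets:
    - [0.008,0,0,0,0,0]
    - [0.016,0,0,0,0,0]
    - [0.024,-0.001,0,0,0,0]
    - [0.031,-0.002,0,0,0,0]
    - [0.038,-0.002,0,0,0,0]

```text
time_s: 19.9
ee_pos: [0.5431, 0.2116, 0.0761]
eef_rot: [3.141, -0.349, -0.179]
force: [-1.4, -0.1, -0.5]
grip_width: 0.0005
```

Call:
move_arm:
  targets:
    - [0.005,-0.003,0,0,0,0]
    - [0.011,-0.007,0,0,0,0]
    - [0.017,-0.012,0,0,0,0]
    - [0.025,-0.018,0,0,0,0]
    - [0.031,-0.018,0,0,0,0]

```text
time_s: 20.32
ee_pos: [0.5748, 0.2251, 0.0861]
eef_rot: [3.141, -0.348, -0.178]
force: [-0.1, -0.7, -1.2]
grip_width: 0.0002
```

Call:
move_arm:
  targets:
    - [0.005,0,0,0,0,0]
    - [0.009,0,0,0,0,0]
    - [0.009,0,0,0,0,0]
    - [0.009,0,0,0,0,0]
    - [0.009,0,0,0,0,0]

```text
time_s: 20.73
ee_pos: [0.5821, 0.2224, 0.0887]
eef_rot: [3.14, -0.348, -0.179]
force: [-0.3, -0.3, 0.2]
grip_width: 0.0005
```

Call:
move_arm:
  targets:
    - [0,0,-0.015,0,0,0]
    - [0,0,-0.035,0,0,0]
    - [0,0,-0.06,0,0,0]
    - [0,0,-0.06,0,0,0]
    - [0,0,-0.06,0,0,0]

```text
time_s: 21.15
ee_pos: [0.5623, 0.2266, 0.1464]
eef_rot: [-3.142, -0.35, -0.179]
force: [0.8, -0.4, -0.9]
grip_width: 0.0005
```

Call:
move_arm:
  targets:
    - [-0.12,0.028,-0.005,0,0,0]
    - [-0.12,0.028,-0.005,0,0,0]
    - [-0.12,0.028,-0.005,0,0,0]
    - [-0.12,0.028,-0.005,0,0,0]
    - [-0.12,0.028,-0.005,0,0,0]
  fingers: 0.5

```text
time_s: 21.57
ee_pos: [0.4431, 0.2189, 0.1079]
eef_rot: [3.139, -0.346, -0.177]
force: [0.2, 0.8, 0.8]
grip_width: 0.0302
```

Run:
```python
from h import *
s=ctrl.get_obs();print(s["time_s"])
i,t=snap("top");print([d[:2] for d in decks(i,t)],plates(img=t,info=i));i,w=snap("wrist");print([d[:2] for d in decks(i,w,-20)])
plan([dk(0,0,70),dk(0,0,1)])
plan([wd(.44,.10,.17),wd(.42,-.06,.17),wd(.385,-.212,.15)],dk(0,0,80))
```

```text
21.5667
[[-1, 2], [2, 27], [27, -20], [43, 5], [86, -6], [118, 24], [140, 17]] [[ 0.4531 -0.2226  0.085 ]]
[[-18, -17], [-4, -29], [-3, 30], [0, 1], [44, 4], [86, -7], [118, 23], [128, -27]]
0 [0.0, -0.001, -0.002, 0.002, 0.002, -0.002] rows 0.0 
1 [-0.0, 0.0, 0.069, 0.0, 0.0, 0.0] rows 1.7 
0 [0.036, 0.119, -0.04, 0.0, -0.668, 0.0] rows 3.1 
1 [0.009, 0.161, 0.0, 0.0, 0.0, 0.0] rows 3.9 
2 [-0.008, 0.156, 0.02, 0.0, 0.0, 0.0] rows 3.8
```

Call:
move_arm:
  targets:
    - [0,0,0.03,0,0,0]
    - [0,0,0.05,0,0,0]
    - [0,0,0.067,0,0,0]
    - [0,0,0.067,0,0,0]
    - [0,0,0.067,0,0,0]

```text
time_s: 22.08
ee_pos: [0.4677, 0.2147, 0.0458]
eef_rot: [3.14, -0.347, -0.18]
force: [0.5, 1.2, 1.4]
grip_width: 0.0692
```

Call:
move_arm:
  targets:
    - [0,0,0,0,0,0]
    - [0,0,0,0,0,0]
    - [0,0,0,0,0,0]
    - [0,0,0,0,0,0]
    - [0,0,0,0,0,0]
  fingers: -1

```text
time_s: 22.5
ee_pos: [0.4673, 0.2153, 0.0468]
eef_rot: [3.141, -0.349, -0.179]
force: [-2.0, 0.9, 5.3]
grip_width: 0.0433
```

Call:
move_arm:
  targets:
    - [0,0,0,0,0,0]
    - [0,0,-0.01,0,0,0]
    - [0,0,-0.03,0,0,0]
    - [0,0,-0.06,0,0,0]
    - [0,0,-0.08,0,0,0]

```text
time_s: 22.92
ee_pos: [0.4395, 0.2201, 0.1232]
eef_rot: [3.141, -0.348, -0.179]
force: [0.3, -0.3, -0.5]
grip_width: 0.0433
```

Call:
move_arm:
  targets:
    - [0.008,0.025,-0.008,0,-0.14,0]
    - [0.016,0.052,-0.018,0,-0.3,0]
    - [0.026,0.085,-0.028,0,-0.48,0]
    - [0.036,0.119,-0.04,0,-0.668,0]
    - [0.036,0.119,-0.04,0,-0.668,0]

```text
time_s: 23.33
ee_pos: [0.4404, 0.0946, 0.1744]
eef_rot: [-3.141, 0.004, -0.185]
force: [0.8, 1.5, -0.6]
grip_width: 0.0429
```

Call:
move_arm:
  targets:
    - [0.002,0.035,0,0,0,0]
    - [0.004,0.07,0,0,0,0]
    - [0.006,0.105,0,0,0,0]
    - [0.008,0.14,0,0,0,0]
    - [0.009,0.161,0,0,0,0]

```text
time_s: 23.75
ee_pos: [0.418, -0.0628, 0.1717]
eef_rot: [3.14, 0.001, -0.18]
force: [0.4, 0.6, -1.0]
grip_width: 0.0435
```

Call:
move_arm:
  targets:
    - [-0.002,0.035,0.005,0,0,0]
    - [-0.004,0.07,0.01,0,0,0]
    - [-0.006,0.11,0.015,0,0,0]
    - [-0.008,0.14,0.02,0,0,0]
    - [-0.008,0.156,0.02,0,0,0]

```text
time_s: 24.17
ee_pos: [0.3816, -0.2148, 0.151]
eef_rot: [3.141, 0.003, -0.181]
force: [0.8, 0.8, -0.4]
grip_width: 0.0432
```

```bash
python3 -c "
from chk import *
chk(1,(.453,-.2228),'w10.png')
z=.014+.014*1
plan([wd(.454,-.2228,.10),wd(.454,-.2228,z),wd(.454,-.2228,z+.06),wd(.40,-.212,.14)])"
```

```text
t 24.1667 w 0.0432 held [[2.0, 0.4, -13.0, 306]]
plate [[0.4556, 0.0072, 0.1018], [0.4528, -0.2271, 0.0907]] hole [[np.float64(0.45), np.float64(-0.2272), 5.9]]
top plates [] discs [[0, 2], [1, 27], [27, -21], [86, -6], [118, 24]]
0 [0.072, -0.005, 0.051, 0.002, 0.004, -0.008] rows 2.1 
1 [0.0, 0.0, 0.072, 0.0, 0.0, 0.0] rows 1.7 
2 [0.0, 0.0, -0.06, 0.0, 0.0, 0.0] rows 1.4 
3 [-0.055, -0.001, -0.052, 0.0, 0.0, 0.0] rows 1.8
```

Call:
move_arm:
  targets:
    - [0.03,-0.001,0.02,0,0,0]
    - [0.055,-0.001,0.04,0,0,0]
    - [0.0685,-0.001,0.051,0,0.004,-0.008]
    - [0.0685,-0.001,0.051,0,0.004,-0.008]
    - [0.0685,-0.001,0.051,0,0.004,-0.008]

```text
time_s: 24.68
ee_pos: [0.4505, -0.2227, 0.1003]
eef_rot: [3.141, 0.001, -0.174]
force: [-0.7, 0.0, -1.1]
grip_width: 0.0435
```

Call:
move_arm:
  targets:
    - [0,0,0.03,0,0,0]
    - [0,0,0.055,0,0,0]
    - [0,0,0.068,0,0,0]
    - [0,0,0.072,0,0,0]
    - [0,0,0.072,0,0,0]

```text
time_s: 25.1
ee_pos: [0.4501, -0.2236, 0.0293]
eef_rot: [3.141, -0.0, -0.175]
force: [0.1, -0.3, 0.2]
grip_width: 0.0433
```

Call:
move_arm:
  targets:
    - [0,0,0,0,0,0]
    - [0,0,0,0,0,0]
    - [0,0,0,0,0,0]
    - [0,0,0,0,0,0]
    - [0,0,0,0,0,0]
  fingers: 0.28

```text
time_s: 25.52
ee_pos: [0.4507, -0.2242, 0.029]
eef_rot: [3.14, -0.001, -0.175]
force: [0.1, -0.7, -0.2]
grip_width: 0.0603
```

Call:
move_arm:
  targets:
    - [0,0,-0.015,0,0,0]
    - [0,0,-0.035,0,0,0]
    - [0,0,-0.06,0,0,0]
    - [-0.03,-0.001,-0.09,0,0,0]
    - [-0.055,-0.001,-0.112,0,0,0]

```text
time_s: 25.93
ee_pos: [0.396, -0.2132, 0.1419]
eef_rot: [3.14, -0.001, -0.175]
force: [-0.8, -0.5, 0.8]
grip_width: 0.0604
```

```bash
python3 -c "
from chk import *
chk(2,(.452,-.227),'w11.png')
a=cv2.imread('pics/w11.png');_,t=snap('top')
c=np.zeros((420,800,3),np.uint8);c[:,:560]=a;c[:240,560:]=t[120:360,140:380];cv2.imwrite('pics/c11.png',c)
plan([wd(.42,-.06,.17),wd(.44,.10,.17),dk(0,0,70),dk(0,0,1)])"
```

```text
t 25.9333 w 0.0604 held []
plate [[0.4516, -0.2257, 0.0891]] hole [[np.float64(0.4497), np.float64(-0.2241), 5.4]]
top plates [] discs [[0, 2], [2, 27], [27, -21], [86, -7], [118, 24]]
0 [-0.004, -0.155, -0.028, 0.005, -0.008, 0.003] rows 3.8 
1 [-0.009, -0.161, 0.0, 0.0, 0.0, 0.0] rows 3.9 
2 [-0.016, -0.119, 0.059, -0.0, 0.668, -0.0] rows 3.2 
3 [-0.0, 0.0, 0.069, 0.0, 0.0, 0.0] rows 1.7
```

View pics/c11.png

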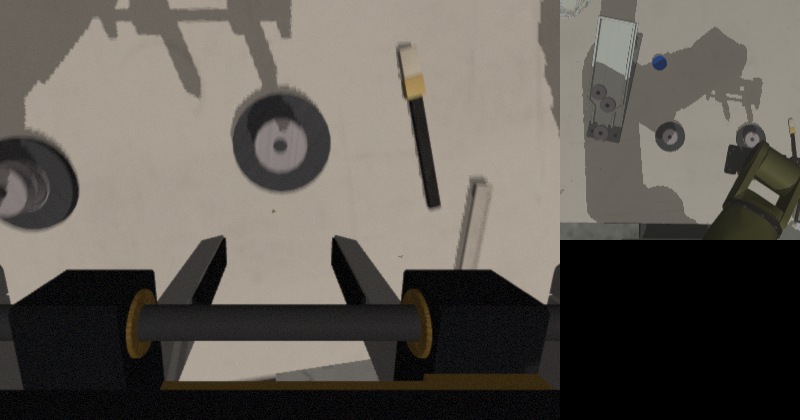

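Stacked well. The deck has one disc, and two more are jammed at (86,-7)/(118,24). I'll push on the right side, then grasp.

Call:
move_arm:
  targets:
    - [-0.004,-0.155,-0.028,0,-0.008,0]
    - [-0.004,-0.155,-0.028,0,-0.008,0]
    - [-0.004,-0.155,-0.028,0,-0.008,0]
    - [-0.004,-0.155,-0.028,0,-0.008,0]
    - [-0.004,-0.155,-0.028,0,-0.008,0]
  fingers: -1

```text
time_s: 26.5
ee_pos: [0.4208, -0.056, 0.1685]
eef_rot: [3.141, 0.003, -0.171]
force: [-0.1, -0.2, 0.9]
grip_width: 0.0302
```

Call:
move_arm:
  targets:
    - [-0.012,-0.18,0,0,0,0]
    - [-0.012,-0.18,0,0,0,0]
    - [-0.012,-0.18,0,0,0,0]
    - [-0.012,-0.18,0,0,0,0]
    - [-0.012,-0.18,0,0,0,0]

```text
time_s: 26.92
ee_pos: [0.4396, 0.1231, 0.1671]
eef_rot: [3.141, 0.005, -0.173]
force: [1.0, -1.2, -0.9]
grip_width: 0.0007
```

Run:
```python
from h import *
plan([dk(42,-8,60),dk(42,-8,5)])
```

```text
0 [0.032, -0.088, 0.051, 0.0, 0.678, 0.01] rows 2.8 
1 [0.0, 0.0, 0.055, 0.0, 0.0, 0.0] rows 1.3
```

Call:
move_arm:
  targets:
    - [0.032,-0.088,0.051,0,0.678,0.01]
    - [0.032,-0.088,0.051,0,0.678,0.01]
    - [0.032,-0.088,0.051,0,0.678,0.01]
    - [0.032,-0.088,0.051,0,0.678,0.01]
    - [0.032,-0.088,0.051,0,0.678,0.01]

```text
time_s: 27.33
ee_pos: [0.4851, 0.2009, 0.1151]
eef_rot: [3.139, -0.347, -0.177]
force: [-0.0, 0.5, 0.1]
grip_width: 0.0002
```

Call:
move_arm:
  targets:
    - [0,0,0.02,0,0,0]
    - [0,0,0.04,0,0,0]
    - [0,0,0.055,0,0,0]
    - [0,0,0.055,0,0,0]
    - [0,0,0.055,0,0,0]

```text
time_s: 27.75
ee_pos: [0.5054, 0.1959, 0.0649]
eef_rot: [3.141, -0.349, -0.182]
force: [-0.1, 1.2, -0.1]
grip_width: 0.0006
```

Call:
move_arm:
  targets:
    - [0.008,0,0,0,0,0]
    - [0.016,0,0,0,0,0]
    - [0.024,0.001,0,0,0,0]
    - [0.031,0.002,0,0,0,0]
    - [0.038,0.002,0,0,0,0]

```text
time_s: 28.17
ee_pos: [0.5405, 0.1885, 0.0792]
eef_rot: [-3.14, -0.352, -0.181]
force: [-0.5, 2.2, 0.1]
grip_width: 0.0006
```

Call:
move_arm:
  targets:
    - [0.005,0.003,0,0,0,0]
    - [0.011,0.007,0,0,0,0]
    - [0.017,0.012,0,0,0,0]
    - [0.025,0.018,0,0,0,0]
    - [0.031,0.018,0,0,0,0]

```text
time_s: 28.58
ee_pos: [0.5655, 0.1651, 0.0896]
eef_rot: [-3.14, -0.352, -0.181]
force: [0.1, 5.8, -0.4]
grip_width: 0.0005
```

Call:
move_arm:
  targets:
    - [0.005,0,0,0,0,0]
    - [0.009,0,0,0,0,0]
    - [0.009,0,0,0,0,0]
    - [0.009,0,0,0,0,0]
    - [0.009,0,0,0,0,0]

```text
time_s: 29.0
ee_pos: [0.5729, 0.1639, 0.0921]
eef_rot: [3.141, -0.351, -0.18]
force: [-0.1, 1.9, -0.2]
grip_width: 0.0005
```

Call:
move_arm:
  targets:
    - [0,0,-0.015,0,0,0]
    - [0,0,-0.035,0,0,0]
    - [0,0,-0.06,0,0,0]
    - [0,0,-0.06,0,0,0]
    - [0,0,-0.06,0,0,0]

```text
time_s: 29.42
ee_pos: [0.5528, 0.1678, 0.1494]
eef_rot: [-3.141, -0.353, -0.18]
force: [-0.2, 0.3, -0.2]
grip_width: 0.0006
```

Call:
move_arm:
  targets:
    - [-0.12,-0.028,-0.005,0,0,0]
    - [-0.12,-0.028,-0.005,0,0,0]
    - [-0.12,-0.028,-0.005,0,0,0]
    - [-0.12,-0.028,-0.005,0,0,0]
    - [-0.12,-0.028,-0.005,0,0,0]
  fingers: 0.5

```text
time_s: 29.83
ee_pos: [0.4438, 0.2162, 0.1106]
eef_rot: [3.14, -0.349, -0.177]
force: [1.2, 0.1, 0.3]
grip_width: 0.0302
```

Run:
```python
from h import *
s=ctrl.get_obs();print(s["time_s"])
i,t=snap("top");print([d[:2] for d in decks(i,t)],plates(img=t,info=i));i,w=snap("wrist");print([d[:2] for d in decks(i,w,-20)])
plan([dk(0,0,70),dk(0,0,1)])
```

```text
29.8333
[[-1, 2], [1, 27], [43, -2], [87, -2]] []
[[-18, -17], [-3, -30], [-3, 29], [0, 1], [43, -4], [87, -3]]
0 [-0.002, -0.004, 0.0, 0.003, -0.002, -0.004] rows 0.1 
1 [-0.0, 0.0, 0.069, 0.0, 0.0, 0.0] rows 1.7
```

The last three discs are in line. Next: grasp, then to plate_a.

Call:
move_arm:
  targets:
    - [0,-0.004,0.03,0,0,0]
    - [0,-0.004,0.05,0,0,0]
    - [0,-0.004,0.069,0,0,0]
    - [0,-0.004,0.069,0,0,0]
    - [0,-0.004,0.069,0,0,0]

```text
time_s: 30.35
ee_pos: [0.4697, 0.2147, 0.0466]
eef_rot: [3.14, -0.35, -0.182]
force: [-0.7, 0.5, -0.2]
grip_width: 0.0697
```

Call:
move_arm:
  targets:
    - [0,0,0,0,0,0]
    - [0,0,0,0,0,0]
    - [0,0,0,0,0,0]
    - [0,0,0,0,0,0]
    - [0,0,0,0,0,0]
  fingers: -1

```text
time_s: 30.77
ee_pos: [0.4696, 0.2158, 0.0478]
eef_rot: [-3.141, -0.352, -0.181]
force: [-1.7, -0.1, 5.0]
grip_width: 0.0437
```

Call:
move_arm:
  targets:
    - [0,0,0,0,0,0]
    - [0,0,-0.01,0,0,0]
    - [0,0,-0.03,0,0,0]
    - [0,0,-0.06,0,0,0]
    - [0,0,-0.08,0,0,0]

```text
time_s: 31.18
ee_pos: [0.4415, 0.2206, 0.1242]
eef_rot: [-3.141, -0.351, -0.181]
force: [1.7, -0.1, 0.1]
grip_width: 0.0435
```

Call:
move_arm:
  targets:
    - [0.008,0.025,-0.008,0,-0.14,0]
    - [0.016,0.052,-0.018,0,-0.3,0]
    - [0.026,0.085,-0.028,0,-0.48,0]
    - [0.036,0.119,-0.04,0,-0.668,0]
    - [0.036,0.119,-0.04,0,-0.668,0]

```text
time_s: 31.6
ee_pos: [0.4422, 0.0951, 0.1753]
eef_rot: [-3.14, 0.001, -0.185]
force: [1.5, 0.7, -0.5]
grip_width: 0.0434
```

Call:
move_arm:
  targets:
    - [0.002,0.035,0,0,0,0]
    - [0.004,0.07,0,0,0,0]
    - [0.006,0.105,0,0,0,0]
    - [0.008,0.14,0,0,0,0]
    - [0.009,0.161,0,0,0,0]

```text
time_s: 32.02
ee_pos: [0.4197, -0.0622, 0.1725]
eef_rot: [3.141, -0.002, -0.181]
force: [0.3, 0.4, -0.4]
grip_width: 0.0431
```

Call:
move_arm:
  targets:
    - [-0.002,0.035,0.005,0,0,0]
    - [-0.004,0.07,0.01,0,0,0]
    - [-0.006,0.11,0.015,0,0,0]
    - [-0.008,0.14,0.02,0,0,0]
    - [-0.008,0.156,0.02,0,0,0]

```text
time_s: 32.43
ee_pos: [0.3832, -0.2142, 0.1516]
eef_rot: [3.142, -0.001, -0.182]
force: [0.3, -0.4, -0.3]
grip_width: 0.0435
```

```bash
python3 -c "
from chk import *
chk(2,(.451,-.225),'w12.png')
z=.014+.014*2
q=(.4508,-.2258)
plan([wd(*q,.10),wd(*q,z),wd(*q,z+.06),wd(.40,-.212,.15)])"
```

```text
t 32.4333 w 0.0435 held [[-0.6, 0.3, -13.0, 295]]
plate [[0.4556, 0.0081, 0.1021], [0.4528, -0.227, 0.0905]] hole [[np.float64(0.4515), np.float64(-0.2254), 5.8]]
top plates [] discs [[-1, 2], [1, 27], [26, -20], [43, 2]]
0 [0.068, -0.0, 0.052, 0.0, -0.002, -0.01] rows 2.1 
1 [0.0, 0.0, 0.058, 0.0, 0.0, 0.0] rows 1.4 
2 [0.0, 0.0, -0.06, 0.0, 0.0, 0.0] rows 1.4 
3 [-0.052, -0.005, -0.048, 0.0, 0.0, 0.0] rows 1.7
```

Call:
move_arm:
  targets:
    - [0.03,0,0.02,0,0,0]
    - [0.055,0,0.04,0,0,0]
    - [0.069,0,0.052,0,0,-0.01]
    - [0.069,0,0.052,0,0,-0.01]
    - [0.069,0,0.052,0,0,-0.01]

```text
time_s: 32.95
ee_pos: [0.4526, -0.2232, 0.1]
eef_rot: [-3.141, 0.0, -0.174]
force: [-0.3, 0.1, -1.7]
grip_width: 0.043
```

Call:
move_arm:
  targets:
    - [0,0,0.025,0,0,0]
    - [0,0,0.045,0,0,0]
    - [0,0,0.055,0,0,0]
    - [0,0,0.058,0,0,0]
    - [0,0,0.058,0,0,0]

```text
time_s: 33.37
ee_pos: [0.4525, -0.2243, 0.0432]
eef_rot: [3.141, -0.002, -0.175]
force: [-0.3, 0.1, -0.0]
grip_width: 0.0433
```

Call:
move_arm:
  targets:
    - [0,0,0,0,0,0]
    - [0,0,0,0,0,0]
    - [0,0,0,0,0,0]
    - [0,0,0,0,0,0]
    - [0,0,0,0,0,0]
  fingers: 0.28

```text
time_s: 33.78
ee_pos: [0.4528, -0.2247, 0.0427]
eef_rot: [3.141, -0.002, -0.175]
force: [0.5, -0.8, -0.0]
grip_width: 0.0599
```

Call:
move_arm:
  targets:
    - [0,0,-0.015,0,0,0]
    - [0,0,-0.035,0,0,0]
    - [0,0,-0.06,0,0,0]
    - [-0.03,-0.003,-0.09,0,0,0]
    - [-0.055,-0.005,-0.108,0,0,0]

```text
time_s: 34.2
ee_pos: [0.399, -0.21, 0.1521]
eef_rot: [3.141, -0.003, -0.175]
force: [0.2, -0.2, 1.1]
grip_width: 0.0603
```

```bash
python3 -c "
from chk import *
chk(3,(.452,-.226),'w13.png')
plan([wd(.42,-.06,.17),wd(.44,.10,.17),dk(0,0,70),dk(0,0,1)])"
```

```text
t 34.2 w 0.0603 held []
plate [[0.4578, 0.0108, 0.1008], [0.4515, -0.2255, 0.0888]] hole [[np.float64(0.4491), np.float64(-0.2241), 5.7]]
top plates [] discs [[-1, 2], [1, 27], [26, -21], [43, 2]]
0 [-0.005, -0.152, -0.017, 0.004, -0.011, 0.004] rows 3.7 
1 [-0.009, -0.161, 0.0, 0.0, 0.0, 0.0] rows 3.9 
2 [-0.016, -0.119, 0.059, -0.0, 0.668, -0.0] rows 3.2 
3 [-0.0, 0.0, 0.069, 0.0, 0.0, 0.0] rows 1.7
```

plate_a now holds 3. Two discs are left, at deck and lane, both for plate_b.

Call:
move_arm:
  targets:
    - [-0.005,-0.152,-0.017,0,-0.011,0]
    - [-0.005,-0.152,-0.017,0,-0.011,0]
    - [-0.005,-0.152,-0.017,0,-0.011,0]
    - [-0.005,-0.152,-0.017,0,-0.011,0]
    - [-0.005,-0.152,-0.017,0,-0.011,0]
  fingers: 0.5

```text
time_s: 34.72
ee_pos: [0.4216, -0.0559, 0.1675]
eef_rot: [-3.141, 0.004, -0.172]
force: [0.1, -0.6, -0.0]
grip_width: 0.0705
```

Call:
move_arm:
  targets:
    - [-0.009,-0.161,0,0,0,0]
    - [-0.009,-0.161,0,0,0,0]
    - [-0.009,-0.161,0,0,0,0]
    - [-0.009,-0.161,0,0,0,0]
    - [-0.009,-0.161,0,0,0,0]

```text
time_s: 35.13
ee_pos: [0.4405, 0.1048, 0.1667]
eef_rot: [-3.141, 0.005, -0.171]
force: [0.7, -0.9, 0.3]
grip_width: 0.0703
```

Call:
move_arm:
  targets:
    - [-0.016,-0.119,0.059,0,0.668,0]
    - [-0.016,-0.119,0.059,0,0.668,0]
    - [-0.016,-0.119,0.059,0,0.668,0]
    - [-0.016,-0.119,0.059,0,0.668,0]
    - [-0.016,-0.119,0.059,0,0.668,0]

```text
time_s: 35.55
ee_pos: [0.4435, 0.2222, 0.1059]
eef_rot: [3.139, -0.344, -0.171]
force: [0.4, 0.3, -0.0]
grip_width: 0.071
```

Run:
```python
from h import *
i,w=snap("wrist");print([d[:2] for d in decks(i,w,-20)])
plan([dk(2,0,70),dk(2,0,1)])
```

```text
[[-4, -29], [-3, 30], [0, 1], [44, 0], [128, -25]]
0 [0.004, 0.001, -0.003, 0.0, 0.012, 0.011] rows 0.1 
1 [-0.0, 0.0, 0.069, 0.0, 0.0, 0.0] rows 1.7
```

Call:
move_arm:
  targets:
    - [0.004,0.001,0.03,0,0.012,0.011]
    - [0.004,0.001,0.05,0,0.012,0.011]
    - [0.003,0.001,0.066,0,0.012,0.011]
    - [0.003,0.001,0.066,0,0.012,0.011]
    - [0.003,0.001,0.066,0,0.012,0.011]

```text
time_s: 36.02
ee_pos: [0.4699, 0.2138, 0.0472]
eef_rot: [-3.141, -0.351, -0.183]
force: [-1.1, -0.3, 0.4]
grip_width: 0.0706
```

Call:
move_arm:
  targets:
    - [0,0,0,0,0,0]
    - [0,0,0,0,0,0]
    - [0,0,0,0,0,0]
    - [0,0,0,0,0,0]
    - [0,0,0,0,0,0]
  fingers: -1

```text
time_s: 36.43
ee_pos: [0.4696, 0.2154, 0.0479]
eef_rot: [-3.139, -0.353, -0.181]
force: [-1.4, 0.2, 5.7]
grip_width: 0.043
```

Call:
move_arm:
  targets:
    - [0,0,0,0,0,0]
    - [0,0,-0.01,0,0,0]
    - [0,0,-0.03,0,0,0]
    - [0,0,-0.06,0,0,0]
    - [0,0,-0.08,0,0,0]

```text
time_s: 36.85
ee_pos: [0.4415, 0.2202, 0.1243]
eef_rot: [-3.139, -0.352, -0.181]
force: [-0.1, -0.4, -0.3]
grip_width: 0.043
```

Call:
move_arm:
  targets:
    - [0.002,0.02,-0.007,0,-0.134,0]
    - [0.004,0.045,-0.015,0,-0.28,0]
    - [0.006,0.07,-0.024,0,-0.45,0]
    - [0.009,0.104,-0.036,0,-0.672,0]
    - [0.009,0.104,-0.036,0,-0.672,0]

```text
time_s: 37.27
ee_pos: [0.4204, 0.1143, 0.1618]
eef_rot: [-3.138, 0.005, -0.184]
force: [0.9, 0.5, -0.8]
grip_width: 0.0432
```

Call:
move_arm:
  targets:
    - [-0.004,0.03,0.003,0,0,0]
    - [-0.01,0.065,0.007,0,0,0]
    - [-0.014,0.094,0.01,0,0,0]
    - [-0.014,0.094,0.01,0,0,0]
    - [-0.014,0.094,0.01,0,0,0]

```text
time_s: 37.68
ee_pos: [0.3887, 0.0279, 0.1492]
eef_rot: [-3.14, -0.0, -0.183]
force: [0.2, -0.1, -0.3]
grip_width: 0.0434
```

```bash
python3 -c "
from chk import *
chk(2,(.456,.0188),'w14.png')
z=.014+.014*2
q=(.457,.0188)
plan([wd(*q,.11),wd(*q,z),wd(*q,z+.06),wd(.41,.03,.15)])"
```

```text
t 37.6833 w 0.0434 held [[-0.6, 0.3, -13.0, 352]]
plate [[0.4577, 0.0188, 0.0903]] hole [[np.float64(0.4553), np.float64(0.0183), 5.7]]
top plates [[0.4567, 0.0204, 0.0865]] discs [[-1, 2], [1, 27], [27, -21]]
0 [0.069, -0.002, 0.039, -0.004, -0.001, -0.005] rows 1.9 
1 [0.0, 0.0, 0.068, 0.0, 0.0, 0.0] rows 1.6 
2 [0.0, 0.0, -0.06, 0.0, 0.0, 0.0] rows 1.4 
3 [-0.048, -0.003, -0.048, 0.0, 0.0, 0.0] rows 1.6
```

Call:
move_arm:
  targets:
    - [0.03,-0.001,0.015,0,0,0]
    - [0.055,-0.002,0.03,0,0,0]
    - [0.069,-0.002,0.039,0,0,0]
    - [0.069,-0.002,0.039,0,0,0]
    - [0.069,-0.002,0.039,0,0,0]

```text
time_s: 38.2
ee_pos: [0.4569, 0.019, 0.1094]
eef_rot: [-3.14, 0.002, -0.179]
force: [-0.8, 0.3, -0.8]
grip_width: 0.0431
```

Call:
move_arm:
  targets:
    - [0,0,0.03,0,0,0]
    - [0,0,0.052,0,0,0]
    - [0,0,0.064,0,0,0]
    - [0,0,0.068,0,0,0]
    - [0,0,0.068,0,0,0]

```text
time_s: 38.62
ee_pos: [0.4567, 0.0189, 0.0424]
eef_rot: [-3.14, 0.0, -0.18]
force: [-0.4, 0.6, -0.2]
grip_width: 0.0432
```

Call:
move_arm:
  targets:
    - [0,0,0,0,0,0]
    - [0,0,0,0,0,0]
    - [0,0,0,0,0,0]
    - [0,0,0,0,0,0]
    - [0,0,0,0,0,0]
  fingers: 0.28

```text
time_s: 39.03
ee_pos: [0.4573, 0.0182, 0.0421]
eef_rot: [-3.14, -0.0, -0.181]
force: [0.2, 0.4, -0.3]
grip_width: 0.06
```

Call:
move_arm:
  targets:
    - [0,0,-0.015,0,0,0]
    - [0,0,-0.035,0,0,0]
    - [0,0,-0.06,0,0,0]
    - [-0.03,-0.002,-0.09,0,0,0]
    - [-0.048,-0.003,-0.108,0,0,0]

```text
time_s: 39.45
ee_pos: [0.4097, 0.0297, 0.1516]
eef_rot: [-3.14, -0.001, -0.181]
force: [-0.3, -0.2, 0.4]
grip_width: 0.0601
```

```bash
python3 -c "
from chk import *
chk(3,(.456,.0188),'w15.png')
plan([wd(.43,.12,.16),dk(2,0,70),dk(2,0,1)])"
```

```text
t 39.45 w 0.0601 held []
plate [[0.4567, 0.0187, 0.0884]] hole [[np.float64(0.4536), np.float64(0.0191), 5.6]]
top plates [] discs [[-1, 2], [1, 27], [27, -20], [138, -23]]
0 [0.003, -0.092, -0.007, -0.005, -0.009, -0.004] rows 2.2 
1 [-0.001, -0.101, 0.049, -0.0, 0.668, -0.0] rows 2.8 
2 [-0.0, 0.0, 0.069, 0.0, 0.0, 0.0] rows 1.7
```

Call:
move_arm:
  targets:
    - [0.003,-0.092,-0.007,0,-0.009,0]
    - [0.003,-0.092,-0.007,0,-0.009,0]
    - [0.003,-0.092,-0.007,0,-0.009,0]
    - [0.003,-0.092,-0.007,0,-0.009,0]
    - [0.003,-0.092,-0.007,0,-0.009,0]
  fingers: 0.5

```text
time_s: 39.97
ee_pos: [0.4299, 0.1193, 0.1562]
eef_rot: [-3.141, 0.006, -0.179]
force: [-0.7, 0.4, -0.9]
grip_width: 0.0705
```

Call:
move_arm:
  targets:
    - [-0.001,-0.101,0.049,0,0.668,0]
    - [-0.001,-0.101,0.049,0,0.668,0]
    - [-0.001,-0.101,0.049,0,0.668,0]
    - [-0.001,-0.101,0.049,0,0.668,0]
    - [-0.001,-0.101,0.049,0,0.668,0]

```text
time_s: 40.38
ee_pos: [0.446, 0.2189, 0.107]
eef_rot: [3.141, -0.343, -0.178]
force: [-0.5, -0.6, 1.0]
grip_width: 0.0703
```

Call:
move_arm:
  targets:
    - [0,0,0.03,0,0,0]
    - [0,0,0.05,0,0,0]
    - [0,0,0.069,0,0,0]
    - [0,0,0.069,0,0,0]
    - [0,0,0.069,0,0,0]

```text
time_s: 40.8
ee_pos: [0.4705, 0.2132, 0.0434]
eef_rot: [-3.141, -0.343, -0.183]
force: [-0.7, 0.2, 0.3]
grip_width: 0.0708
```

Call:
move_arm:
  targets:
    - [0,0,0,0,0,0]
    - [0,0,0,0,0,0]
    - [0,0,0,0,0,0]
    - [0,0,0,0,0,0]
    - [0,0,0,0,0,0]
  fingers: -1

```text
time_s: 41.22
ee_pos: [0.4702, 0.2152, 0.044]
eef_rot: [-3.139, -0.346, -0.181]
force: [-2.4, -1.5, 6.1]
grip_width: 0.0434
```

Call:
move_arm:
  targets:
    - [0,0,0,0,0,0]
    - [0,0,-0.01,0,0,0]
    - [0,0,-0.03,0,0,0]
    - [0,0,-0.06,0,0,0]
    - [0,0,-0.08,0,0,0]

```text
time_s: 41.63
ee_pos: [0.4425, 0.22, 0.1206]
eef_rot: [-3.139, -0.345, -0.181]
force: [-0.2, 0.4, -0.3]
grip_width: 0.0432
```

Call:
move_arm:
  targets:
    - [0.002,0.02,-0.007,0,-0.134,0]
    - [0.004,0.045,-0.015,0,-0.28,0]
    - [0.006,0.07,-0.024,0,-0.45,0]
    - [0.009,0.104,-0.036,0,-0.672,0]
    - [0.009,0.104,-0.036,0,-0.672,0]

```text
time_s: 42.05
ee_pos: [0.4217, 0.1141, 0.1582]
eef_rot: [-3.138, 0.012, -0.184]
force: [1.4, 0.4, -0.1]
grip_width: 0.0433
```

Call:
move_arm:
  targets:
    - [-0.004,0.03,0,0,0,0]
    - [-0.01,0.065,0,0,0,0]
    - [-0.014,0.094,0,0,0,0]
    - [-0.014,0.094,0,0,0,0]
    - [-0.014,0.094,0,0,0,0]

```text
time_s: 42.47
ee_pos: [0.39, 0.0277, 0.1557]
eef_rot: [-3.139, 0.006, -0.183]
force: [-0.2, -0.6, -0.3]
grip_width: 0.0433
```

```bash
python3 -c "
from chk import *
chk(3,(.456,.0188),'w16.png')
z=.014+.014*3
q=(.457,.0188)
plan([wd(*q,.12),wd(*q,z),wd(*q,z+.06),wd(.39,.035,.16)])"
```

```text
t 42.4667 w 0.0433 held [[-1.3, 0.2, -13.0, 360]]
plate [[0.4581, 0.0188, 0.0902]] hole [[np.float64(0.4552), np.float64(0.0189), 6.1]]
top plates [[0.4568, 0.0203, 0.0865]] discs [[26, -20], [27, 21]]
0 [0.067, -0.002, 0.035, -0.004, 0.012, -0.005] rows 1.8 
1 [0.0, 0.0, 0.064, 0.0, 0.0, 0.0] rows 1.5 
2 [0.0, 0.0, -0.06, 0.0, 0.0, 0.0] rows 1.4 
3 [-0.069, -0.004, -0.044, 0.0, 0.0, 0.0] rows 2.0
```

Call:
move_arm:
  targets:
    - [0.03,-0.001,0.015,0,0.012,0]
    - [0.055,-0.002,0.03,0,0.012,0]
    - [0.068,-0.002,0.035,0,0.012,0]
    - [0.068,-0.002,0.035,0,0.012,0]
    - [0.068,-0.002,0.035,0,0.012,0]

```text
time_s: 42.98
ee_pos: [0.4571, 0.019, 0.1193]
eef_rot: [-3.14, 0.002, -0.179]
force: [-0.4, 0.6, -0.5]
grip_width: 0.0429
```

Call:
move_arm:
  targets:
    - [0,0,0.025,0,0,0]
    - [0,0,0.048,0,0,0]
    - [0,0,0.06,0,0,0]
    - [0,0,0.065,0,0,0]
    - [0,0,0.065,0,0,0]

```text
time_s: 43.4
ee_pos: [0.4566, 0.0187, 0.0546]
eef_rot: [-3.14, 0.002, -0.18]
force: [0.6, -0.7, -0.5]
grip_width: 0.043
```

Call:
move_arm:
  targets:
    - [0,0,0,0,0,0]
    - [0,0,0,0,0,0]
    - [0,0,0,0,0,0]
    - [0,0,0,0,0,0]
    - [0,0,0,0,0,0]
  fingers: 0.28

```text
time_s: 43.82
ee_pos: [0.4575, 0.0181, 0.0552]
eef_rot: [-3.14, -0.0, -0.181]
force: [0.5, 0.2, -1.3]
grip_width: 0.0602
```

Call:
move_arm:
  targets:
    - [0,0,-0.015,0,0,0]
    - [0,0,-0.035,0,0,0]
    - [0,0,-0.06,0,0,0]
    - [-0.035,-0.002,-0.09,0,0,0]
    - [-0.069,-0.004,-0.104,0,0,0]

```text
time_s: 44.23
ee_pos: [0.3906, 0.0341, 0.1607]
eef_rot: [-3.14, -0.001, -0.182]
force: [1.0, -0.2, 0.9]
grip_width: 0.0601
```

```bash
python3 -c "
from chk import *
chk(4,(.456,.0188),'w17.png')
i,a=snap('wrist');_,t=snap('side');_,u=snap('top')
c=np.zeros((600,800,3),np.uint8);c[:420,:560]=a;c[420:600,:360]=cv2.resize(t[215:305,200:290],(360,180))if 0 else cv2.resize(t[210:310,190:370],(360,180))
c[420:600,370:670]=cv2.resize(u[220:290,220:360],(300,180));c[:400,565:799]=cv2.resize(u[130:270,150:232],(234,400));cv2.imwrite('pics/c17.png',c)"
```

```text
t 44.2333 w 0.0601 held []
plate [[0.4551, 0.0194, 0.0885]] hole [[np.float64(0.455), np.float64(0.018), 6.4]]
top plates [[0.4567, 0.0204, 0.0866]] discs [[26, -21], [27, 21]]
```

View pics/c17.png

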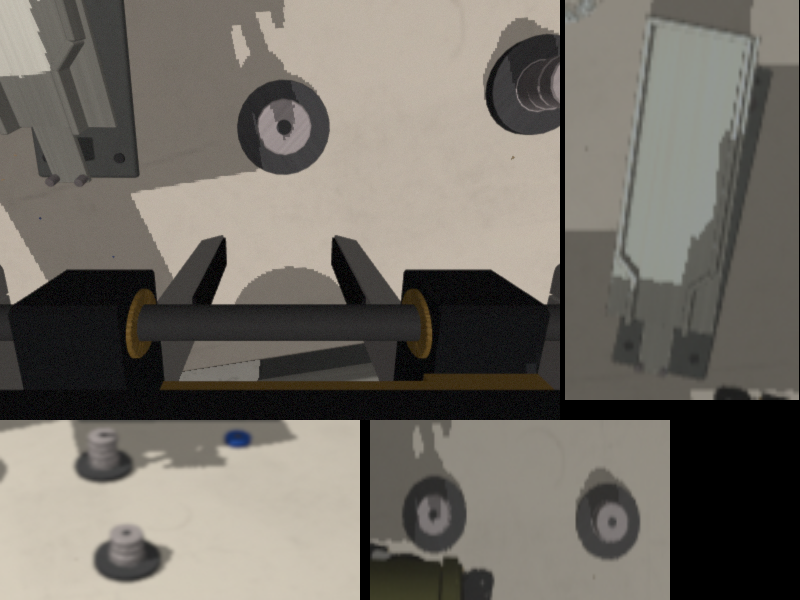

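```bash
python3 -c "
from h import *
i,t=snap('top')
for z,p in((.054,(.452,-.226)),(.068,(.457,.0188))):
    print('hole',holes(i,t,z,p))
    u=proj(i,np.array([*p,.012])).round().astype(int);w=cv2.resize(t[u[1]-22:u[1]+23,u[0]-22:u[0]+23],None,fx=4,fy=4)
    m=(w.max(2)<85).astype(np.uint8);c=max(cv2.findContours(m,0,1)[0],key=cv2.contourArea);e=cv2.fitEllipse(cv2.convexHull(c))
    print('plate',atz(i,(e[0][0]/4+u[0]-22.4,e[0][1]/4+u[1]-22.4),.012),e[1])
"
```

```text
hole []
plate [ 0.45252437 -0.22316326  0.012     ] (117.45895385742188, 120.38349914550781)
hole []
plate [0.45713445 0.02068406 0.012     ] (119.17045593261719, 121.36904907226562)
```

```bash
python3 -c "
from station import ctrl
print(ctrl.hand_in(),ctrl.get_obs()['time_s'])"
```

```text
the job is handed in; nothing more can be done
the job is handed in; nothing more can be done
```

All seven discs are on the plates: four on plate_b and three on plate_a, including the one that was there at the start. The job was handed in at about 44 s of the 210 s allowed.

- **Freeing the chute:** I cleared the first jam by pushing the left wedged disc uphill along its wall. It jammed three more times; each time I pushed the lower disc back and the rest ran down. No disc was lifted out of the pan.
- **Final pictures:** The chute is empty, both stacks stand upright, and the gripper is clear of everything. The brush, pen and pot were not touched.
- **Centring:** After each placing the wrist camera put the disc within about 3 mm of its plate's centre.

**Checks that failed or disagreed:**
- **Camera disagreement:** The top and wrist cameras differed by 2–4 mm in y on the plate positions. I used the wrist camera.
- **Last hole check:** The final top-camera search for the holes in the top discs found nothing, so it could not confirm the stack centres. The same picture did show both plates where they started.
- **First moves:** Four calls were refused because a turn was out of range, and two others then ran from the wrong pose. The arm swung to the right over open bench and touched nothing.

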